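Bring out the rooted cutting from behind the seedling pots

ROBOT

A 7-joint arm with a two-finger parallel gripper is mounted at the origin on the work surface. World frame = base frame: x ahead of the robot, y to its left, z up, the work surface at z = 0. Lengths are in m, angles in rad, forces in N, time in s.
With the tool pointing down it reaches from about 0.4 to 0.85 m from the base axis. Payload 10.4 kg.
Tool frame: the origin (TCP) lies on the centre line of the jaws, within the pads' length; the fingertips stand 11 mm ahead of it and the grasp point (between the pads) lies 8 mm behind it (tip_reach is the distance from the TCP to the fingertips, in m); z points along the fingers, y is the line along which they close (so a half turn about z gives the same grasp; the last joint's range is limited). The gripper opens to 85 mm and grips with 20 to 120 N. Pads are 22 mm wide; open, the fingers measure 114 mm over their backs; the gripper's body (76 mm by 85 mm) begins 54 mm behind the grasp point. The pads swing forward as they close: fully open they stand 13 mm farther back than shut.
Start: joints at [-1.27, 0.332, -0.065, 1.46, 0.022, 1.35, -0.088], TCP at [0.199, 0.593, 0.242] pointing down, gripper open.
Joint ranges: [-2.6, 2.6], [-0.5, 2.12], [-1.47, 1.34], [0.16, 2.42], [-1.27, 4.41], [0.06, 2.06], [-2.6, 2.6]. Speed limits (rad/s): [2.22, 2.22, 2.79, 2.79, 3.14, 3.14, 3.14].

INTERFACE

Orientations are given as a unit quaternion [x, y, z, w].
In Python, from workcell import get_obs, camera, hand_in, tip_reach gives the robot as it stands. The module is installed in compiled form; this text tells all that it offers.
- The arm moves only by the tool move_arm, never from a script. Its argument "plan" is a list of rows, each an object with "delta_pos": the shift along the tool's x, y, z in m, a list of three; "turn": the turn, a rotation vector about the tool's x, y, z in rad, a list of three; "fingers": the closure, from 0 (fully open) to 1 (shut). A call has 1 to 12 rows; each row is the pose to reach, as a shift and turn from the pose commanded when the call began, along the tool's axes at that moment; what a row does not reach only later rows make up. A row lasts 1/8 s, in which the tool goes at most 62.5 mm and 10.7 degrees, less where a joint would pass 70% of its speed; a pose out of reach is approached as far as the arm can. A call with a gripper value outside its range is refused whole. The fingers move at their own pace and stop on an object; "force" is the grip in N (left out, the last holds). Time passes only in rows, so rows that repeat a pose let the fingers close. It gives the time, the measured TCP pose, the force, the opening and the grip force at its end, in the units of the state.
- get_obs(): the state, without advancing time (a new reading comes with each control period).
- camera(name): name is "scene" or "top"; returns a dict with "color" (384x512x3 uint8, red, green, blue), "range_z" (384x512 float32, m along the optical axis (not along the pixel's ray), 0 where there is no reading), "fx", "fy", "cx", "cy" (pixels), "R" (3x3) and "t" (3): a world point X has camera coordinates R X + t. Camera axes: x right, y down, z forward; pixel columns grow to the right and rows downward; lengths in m; the calibration is good to about 2 mm. A picture is of the moment at which its call begins.
- hand_in(): hands the job in; it is judged then, once.
The state is a dict: "clock": time; "joint_pos": joint angles; "joint_velocities": joint speeds; "tau": joint torques, N m; "position": TCP position; "ee_rot": TCP orientation; "ft_force": force on the tool from outside, world axes, zero at the start; "torque": the same for the moment, N m; "grip_width": opening from 0.0 (shut) to 1.0 (fully open); "grasp_force": force on a finger pad.
Only numpy, scipy, OpenCV 4.12 (cv2) and the standard library are available. Lean on these libraries where they do the work, as an engineer would, in place of code of your own. Each camera call takes 0.05 s, during which the arm holds its last target. There are 200 camera calls.

TASK

The glass tube with the rooted cutting stands in its little plywood stand, boxed in by three tall seedling pots that leave no room for the hand. Clear all three pots over to the carrying tray on the other side, standing upright; then draw the tube straight up out of its light stand, leaving the stand upright where it is, and put the tube down into the empty hole of the wooden tube rack. When the tube is in the rack, put the pots back, each centred and upright on its own saucer (round on round, square on square, six-sided on six-sided), setting everything down gently without dropping or tipping any of them.

Things in the scene. Friction and masses are not known exactly. Their poses are not given: they have to be found in the camera images.
- pot_round: Round terracotta seedling pot, 122 mm tall, filled, 0.25 to 0.6 kg. Foot 42 to 44 mm wide, widening upward; the top 24 mm is an upright rim band 58 mm wide: grip there. Its seedling stands 30 mm above the rim (leaves give way). Origin: centre of underside, z up. 
- pot_square: Square black plastic seedling pot, 122 mm tall, filled, 0.25 to 0.6 kg. Foot 42 to 44 mm wide, widening upward; the top 24 mm is an upright rim band 58 mm wide: grip there. Its seedling stands 30 mm above the rim (leaves give way). Origin: centre of underside, z up. Its x and y axes are square to its faces.
- pot_hex: Six-sided grey concrete seedling pot, 122 mm tall, filled, 0.25 to 0.6 kg. Foot 42 to 44 mm wide, widening upward; the top 24 mm is an upright rim band 58 mm wide: grip there. Its seedling stands 30 mm above the rim (leaves give way). Origin: centre of underside, z up. Width is over the flats; the flats face along its x axis and 60 and 120 degrees from it.
- saucer_round: Round terracotta saucer, the place of the round pot, 80 mm wide, fixed on the foam slab, with a rim 10 mm high and 3 mm thick around a flat floor 4 mm above its underside (inner width 74 mm). At the start its pot stands on it. Origin: centre of the underside, z up. 
- saucer_square: Square dark grey plastic saucer, the place of the square pot, 80 mm wide, fixed on the foam slab, with a rim 10 mm high and 3 mm thick around a flat floor 3 mm above its underside (inner width 74 mm). At the start its pot stands on it. Origin: centre of the underside, z up. 
- saucer_hex: Six-sided grey concrete saucer, the place of the six-sided pot, 80 mm wide, fixed on the foam slab, with a rim 10 mm high and 3 mm thick around a flat floor 4 mm above its underside (inner width 74 mm). At the start its pot stands on it. Origin: centre of the underside, z up. 
- tube: Clear glass tube with flat bottom, 24 mm across, 70 mm tall, 40 g, with a leafy cutting up to 25 mm above its mouth (leaves give way). At the start it stands in the stand, on its base disc; its upper 45 mm is free to grip. Origin: centre of underside, z up.
- stand: Light loose plywood stand (35 g) on the foam slab: base disc 52 mm across, 5 mm thick; above it on pins a 42 mm square plate, top at 30 mm, with a 28 mm hole guiding the tube, which must rise 25 mm to leave it. Pulled sideways it tips. Pots stand 75 mm from it, in front and at both sides; a white hygrometer 62 mm tall is 75 to 90 mm behind. Origin: centre of underside, z up.
- rack: Heavy fixed wooden block on the table between slab and tray, 145 mm long (its x), 62 wide, 38 tall, with two holes. Origin: on the underside, below the centre of the EMPTY hole, z up; that hole is 38 mm wide, 28 deep (floor 10 mm above the table). The other hole, 75 mm along +x (away from the robot), holds a like tube with a cutting, fixed.
- tray: Grey carrying tray, fixed, 240 (x) by 260 mm (y), rim 16 mm high, wall and floor 4 mm. It lies left or right; the white foam slab (250 x 260 x 30 mm, with saucers, stand, pots) on the other side. Its far part (x above +60 mm) holds a label box and a spare pot, to 50 mm tall; the rest takes the three pots side by side. Origin: centre of underside; x away from the robot, z up.

How it is judged:
On the way, in this order (a step that is already met when the one before it is completed fails the run):
1. all three pots stand upright in the carrying tray, released, and the stand is still in its place (x of pot_round in the frame of tray between -0.105 and 0.105 m and y of pot_round in the frame of tray between -0.115 and 0.115 m and z of each of pot_round, pot_square, pot_hex in the frame of tray below 0.02 m and angle between each of pot_round, pot_square, pot_hex's own z axis and vertical below 0.12 rad and contact force between the fingers and pot_round below 0.2 N and x of pot_square in the frame of tray between -0.105 and 0.105 m and y of pot_square in the frame of tray between -0.115 and 0.115 m and contact force between the fingers and pot_square below 0.2 N and x of pot_hex in the frame of tray between -0.105 and 0.105 m and y of pot_hex in the frame of tray between -0.115 and 0.115 m and contact force between the fingers and pot_hex below 0.2 N and angle between stand's own z axis and vertical below 0.1 rad and distance of stand from where it was at the start of the episode below 0.025 m), for 0.2 s.
2. the tube stands in the empty hole of the rack, released, while the pots are still in the tray (all of step 1 and horizontal distance between tube and rack below 0.01 m and z of tube in the frame of rack below 0.016 m and angle between tube's own z axis and vertical below 0.15 rad and contact force between the fingers and tube below 0.2 N), for 0.2 s.
At the end, for the whole second after the job is handed in: Each pot upright (0.1 rad) on its own saucer, within 12 mm of its centre; the tube in the empty hole of the rack, within 6 mm of its floor and 10 mm of its centre, upright within 0.15 rad; the stand upright and within 25 mm of where it was; all released and at rest (horizontal distance between pot_round and saucer_round below 0.012 m and z of pot_round in the frame of saucer_round below 0.01 m and angle between each of pot_round, pot_square, pot_hex, stand's own z axis and vertical below 0.1 rad and linear speed of each of pot_round, pot_square, pot_hex, tube below 0.03 m/s and horizontal distance between pot_square and saucer_square below 0.012 m and z of pot_square in the frame of saucer_square below 0.01 m and horizontal distance between pot_hex and saucer_hex below 0.012 m and z of pot_hex in the frame of saucer_hex below 0.01 m and horizontal distance between tube and rack below 0.01 m and z of tube in the frame of rack below 0.016 m and angle between tube's own z axis and vertical below 0.15 rad and contact force between the fingers and tube below 0.2 N and distance of stand from where it was at the start of the episode below 0.025 m and contact force between the fingers and pot_round below 0.2 N and contact force between the fingers and pot_square below 0.2 N and contact force between the fingers and pot_hex below 0.2 N); the robot touches nothing.
It fails at once if the tube stand tips by more than 0.3 rad (angle between stand's own z axis and vertical above 0.3 rad).
It fails at once if a pot is tipped by more than 0.5 rad (angle between any of pot_round, pot_square, pot_hex's own z axis and vertical above 0.5 rad).
It fails at once if a pot or the tube is let fall (moves faster than 0.7 m/s with no finger on it, a drop of more than about 25 mm) ((linear speed of pot_round above 0.7 m/s and contact force between the fingers and pot_round below 0.1 N) or (linear speed of pot_square above 0.7 m/s and contact force between the fingers and pot_square below 0.1 N) or (linear speed of pot_hex above 0.7 m/s and contact force between the fingers and pot_hex below 0.1 N) or (linear speed of tube above 0.7 m/s and contact force between the fingers and tube below 0.1 N)).
It also fails if it takes over 152 s, if anything falls off the work surface, if the arm or the gripper's body presses on something with over 40 N, if the wrist force passes 120 N, or if a joint passes its speed limit or range.

## Working session

There is one attempt and no reset: what is moved stays moved. The work goes in short steps, Python scripts to look and compute and a tool call to move; the robot and the scene stay as the last step left them, time stands still between calls to the robot, and variables do not carry over. Pictures are saved under pics/ and viewed, at most 14 in all, crops included, and the job is handed in when it is done.

Besides the shell and the picture viewer there is one more tool, called after "Call:" in YAML: its name, and indented under it one key for each argument. move_arm: Moves the arm, as the interface text tells. Its arguments: {"type":"object","properties":{"plan":{"type":"array","items":{"type":"object","properties":{"delta_pos":{"type":"array","items":{"type":"number"}},"turn":{"type":"array","items":{"type":"number"}},"fingers":{"type":"number"}}}},"force":{"type":"number"}},"required":["plan"]}

```bash
mkdir -p pics; cat > h.py <<'E'
import numpy as np, cv2
from workcell import get_obs, camera, hand_in, tip_reach
def cloud(c):
    z=c["range_z"];v,u=np.indices(z.shape)
    P=np.stack([(u-c["cx"])/c["fx"]*z,(v-c["cy"])/c["fy"]*z,z],-1)
    W=(P-c["t"])@np.asarray(c["R"]); W[z==0]=np.nan
    return W
def save(c,n,crop=None,s=1):
    im=c["color"][:,:,::-1]
    if crop: a,b,d,e=crop; im=im[b:e,a:d]
    cv2.imwrite("pics/"+n,cv2.resize(im,None,fx=s,fy=s,interpolation=cv2.INTER_CUBIC))
E
python3 - <<'E'
from h import *
np.set_printoptions(precision=4,suppress=True)
o=get_obs();print(o,tip_reach)
for n in("scene","top"):
    c=camera(n);save(c,n+"0.png",None,1.5);np.save(n+"0.npy",cloud(c));np.save(n+"0c.npy",c["color"])
    print(n,c["fx"],c["cx"],c["cy"],c["R"],c["t"])
E
```

```text
{'clock': 0.0, 'joint_pos': array([-1.2696,  0.3329, -0.0647,  1.4609,  0.0216,  1.3499, -0.0885]), 'joint_velocities': array([-0.001 , -0.0004, -0.0009, -0.0009, -0.0005,  0.001 , -0.0016]), 'tau': array([  0.0011, -62.5455,   0.0498, -39.16  ,   0.0161,   0.0101,
        -0.    ]), 'position': array([0.1987, 0.5922, 0.2415]), 'ee_rot': array([ 0.1612,  0.9869, -0.0007, -0.0001]), 'ft_force': array([-0.8098, -0.2531,  0.3534]), 'torque': array([0.0195, 0.0106, 0.0567]), 'grasp_force': 0.0, 'grip_width': 1.0006853584026065} 0.011
scene 474.2699476474425 253.65826621117384 191.96325234637496 [[ 0.2782  0.9605 -0.0021]
 [ 0.6227 -0.182  -0.761 ]
 [-0.7313  0.2104 -0.6488]] [-0.1548 -0.3094  1.436 ]
top 406.32534392659505 251.33757516284285 195.70324829945162 [[ 0.0017 -0.9999  0.0157]
 [-0.9938 -0.0035 -0.1113]
 [ 0.1113 -0.0154 -0.9937]] [-0.0001  0.5535  1.0442]
```

View pics/scene0.png

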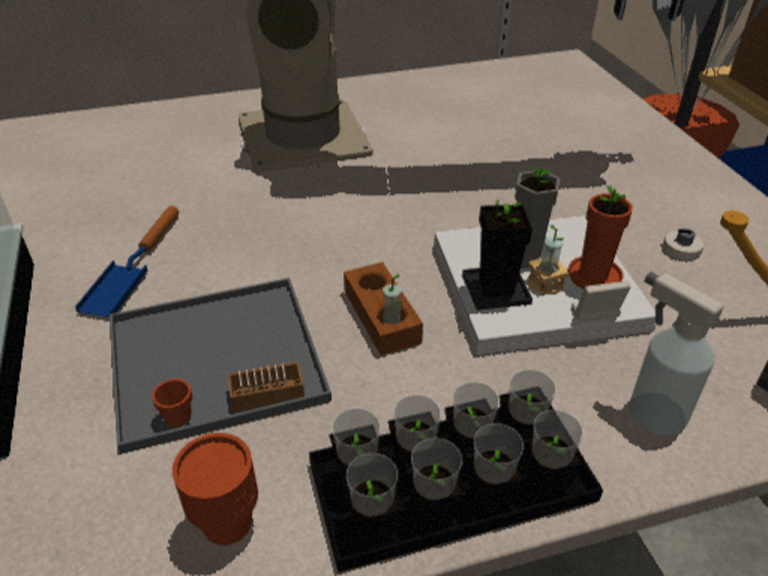

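View pics/top0.png

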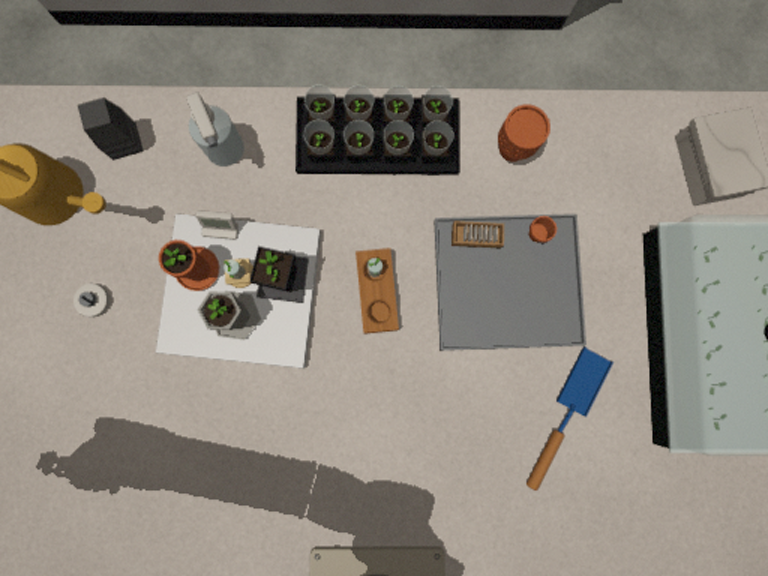

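The scene view shows the slab with pots on the robot's left (+y) and the rack in the middle, with the tray on the right. In the top picture (768 px wide) the pots are at (178,258) round, (273,268) square and (220,310) hex. The tube is at (235,268), the empty hole at (379,311) and the tray centre at about (510,282).

```bash
python3 - <<'E'
from h import *
np.set_printoptions(precision=4,suppress=True)
W=np.load("top0.npy");S=np.load("scene0.npy")
def med(u,v,r=2,A=W): return np.nanmedian(A[v-r:v+r+1,u-r:u+r+1].reshape(-1,3),0)
# pot rims
for n,(u,v) in dict(round=(119,172),square=(182,178),hex=(147,206)).items():
    c=med(u,v,6)
    for nm,A in(("top",W),("both",np.concatenate([W.reshape(-1,3),S.reshape(-1,3)]))):
        p=A.reshape(-1,3);k=(np.hypot(*(p[:,:2]-c[:2]).T)<.05)&(p[:,2]>.147)&(p[:,2]<.163)
        q=p[k]; xy=(q[:,:2]*1000).astype(np.float32)
        r=np.hypot(*(q[:,:2]-np.mean(q[:,:2],0)).T)
        print(n,nm,k.sum(),"z",np.percentile(q[:,2],[10,50,90]),"rect",cv2.minAreaRect(xy),"circ",cv2.minEnclosingCircle(xy))
for n,(u,v) in dict(slab=(120,225),slab2=(200,170),rackhole=(253,208),racktop1=(253,196),tube=(156,178),tray=(340,200)).items(): print(n,med(u,v))
# corners by plane intersection: pixel->plane z
def px(u,v,z):
    d=np.array([(u-251.3376)/406.3253,(v-195.7032)/406.3253,1.]); return d
c=camera("top");R,t=np.array(c["R"]),np.array(c["t"])
def pl(u,v,z):
    o=-R.T@t;d=R.T@px(u,v,z);return (o+d*(z-o[2])/d[2])[:2]
print("rack corners",[pl(u/1.5,v/1.5,.038) for u,v in((357,250),(391,248),(399,331),(363,334))])
print("hole",pl(379/1.5,312/1.5,.038),"tray",[pl(u/1.5,v/1.5,.016) for u,v in((435,217),(576,215),(583,343),(440,350))])
print("slab",[pl(u/1.5,v/1.5,.03) for u,v in((176,214),(321,229),(306,367),(157,352))])
save(c,"crop1.png",(95,135,225,255),6); save(c,"crop2.png",(225,155,285,235),7)
E
```

```text
round top 372 z [0.1478 0.1506 0.1571] rect ((595.527587890625, 315.26971435546875), (56.34347915649414, 56.687171936035156), 11.876435279846191) circ ((595.8086547851562, 316.1734619140625), 29.445831298828125)
round both 763 z [0.1477 0.1506 0.1566] rect ((596.5284423828125, 314.47528076171875), (60.34098434448242, 59.04673767089844), 63.57405090332031) circ ((595.8477783203125, 314.2369079589844), 31.300722122192383)
square top 449 z [0.1474 0.1493 0.1562] rect ((581.0516357421875, 168.28131103515625), (58.989620208740234, 58.55119323730469), 77.40131378173828) circ ((580.994873046875, 168.2057342529297), 40.74037551879883)
square both 907 z [0.1474 0.1492 0.1555] rect ((580.6524047851562, 166.9932861328125), (61.911014556884766, 62.24241638183594), 76.76092529296875) circ ((579.58642578125, 166.810302734375), 41.22190475463867)
hex top 432 z [0.1477 0.1503 0.1573] rect ((513.6605224609375, 247.8145751953125), (58.22077178955078, 64.22193145751953), 58.56343460083008) circ ((513.7437133789062, 247.3643798828125), 32.671180725097656)
hex both 808 z [0.1476 0.1503 0.1566] rect ((513.984130859375, 246.47149658203125), (59.836036682128906, 66.24345397949219), 57.21500778198242) circ ((514.7014770507812, 246.05601501464844), 33.96540451049805)
slab [0.4754 0.3447 0.0292]
slab2 [0.6222 0.1382 0.0313]
rackhole [ 0.5225 -0.0036  0.0105]
racktop1 [ 0.552  -0.003   0.0373]
tube [0.5881 0.2378 0.1051]
tray [ 0.5456 -0.2403  0.0035]
rack corners [array([0.6299, 0.0369]), array([ 0.6338, -0.0232]), array([ 0.4872, -0.037 ]), array([0.4818, 0.0257])]
hole [ 0.5203 -0.0021] tray [array([ 0.6955, -0.104 ]), array([ 0.7006, -0.3617]), array([ 0.4678, -0.3662]), array([ 0.4548, -0.1108])]
slab [array([0.695 , 0.3598]), array([0.6691, 0.1014]), array([0.4247, 0.1246]), array([0.4501, 0.3833])]
```

View pics/crop1.png

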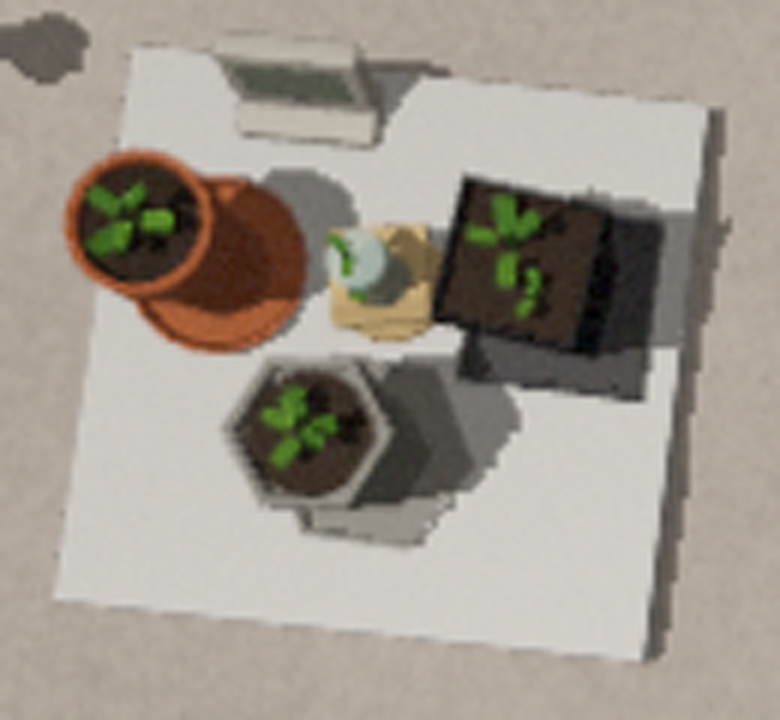

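View pics/crop2.png

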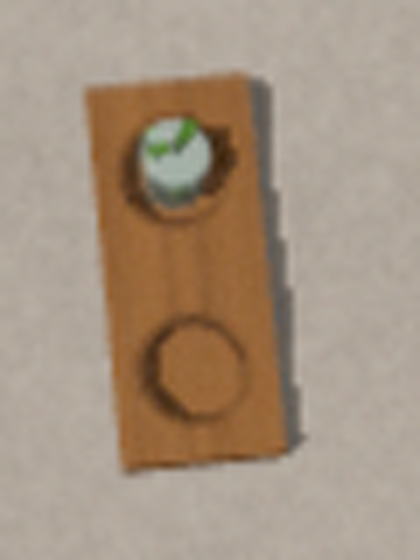

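The crops show the hex flats facing along world x and at ±60°, and the square pot turned about -12°. The stand plate centre is at crop pixel (383,280). In the rack crop the empty hole is clear at (197,368).

```bash
cat >> h.py <<'E'
from scipy.spatial.transform import Rotation as Ro
def go(x,y,z,yaw,o=None):
    """yaw (deg): world angle of closing line. Prints shift and turn in tool axes."""
    o=o or get_obs(); R=Ro.from_quat(o["ee_rot"]);M=R.as_matrix()
    d=M.T@(np.array([x,y,z])-o["position"])
    best=None
    for k in(yaw-180,yaw,yaw+180):
        a=np.radians(k);ty=np.array([np.cos(a),np.sin(a),0]);tz=np.array([0,0,-1.]);tx=np.cross(ty,tz)
        r=(R.inv()*Ro.from_matrix(np.stack([tx,ty,tz],1))).as_rotvec()
        if best is None or np.linalg.norm(r)<np.linalg.norm(best): best=r
    print("d",np.round(d,4),"turn",np.round(best,3),"pos",np.round(o["position"],4),"w",round(o["grip_width"],3),"F",round(o["grasp_force"],1),np.round(o["ft_force"],1),"t",round(o["clock"],2))
E
python3 -c "
from h import *
go(.514,.2475,.235,58.5)"
```

```text
d [-0.4085 -0.2266  0.007 ] turn [-0.001  0.     0.226] pos [0.1988 0.5923 0.2417] w 1.001 F 0.0 [-0.7 -0.5 -0.1] t 0.15
```

Call:
move_arm:
  plan:
    - {"delta_pos": [-0.03, -0.016, 0.001], "turn": [0, 0, 0.02], "fingers": 0}
    - {"delta_pos": [-0.08, -0.044, 0.002], "turn": [0, 0, 0.05], "fingers": 0}
    - {"delta_pos": [-0.13, -0.072, 0.002], "turn": [0, 0, 0.08], "fingers": 0}
    - {"delta_pos": [-0.18, -0.1, 0.003], "turn": [0, 0, 0.11], "fingers": 0}
    - {"delta_pos": [-0.23, -0.128, 0.004], "turn": [0, 0, 0.14], "fingers": 0}
    - {"delta_pos": [-0.28, -0.155, 0.005], "turn": [0, 0, 0.17], "fingers": 0}
    - {"delta_pos": [-0.33, -0.183, 0.006], "turn": [0, 0, 0.2], "fingers": 0}
    - {"delta_pos": [-0.375, -0.208, 0.007], "turn": [0, 0, 0.226], "fingers": 0}
    - {"delta_pos": [-0.4, -0.222, 0.007], "turn": [0, 0, 0.226], "fingers": 0}
    - {"delta_pos": [-0.4085, -0.2266, 0.007], "turn": [0, 0, 0.226], "fingers": 0}
    - {"delta_pos": [-0.4085, -0.2266, 0.007], "turn": [0, 0, 0.226], "fingers": 0}
  force: 60

```text
clock: 1.52
position: [0.5137, 0.2482, 0.2351]
ee_rot: [0.271, 0.962, 0.0, -0.0]
ft_force: [0.5, 0.5, 1.1]
grip_width: 0.996
grasp_force: 0.0
```

```bash
python3 -c "
from h import *
go(.514,.2475,.134,58.5)"
```

```text
d [-0.0007 -0.0004  0.1011] turn [-0. -0.  0.] pos [0.5137 0.2482 0.2351] w 0.996 F 0.0 [0.5 0.5 1.1] t 1.52
```

Call:
move_arm:
  plan:
    - {"delta_pos": [0, 0, 0.025], "turn": [0, 0, 0], "fingers": 0}
    - {"delta_pos": [0, 0, 0.055], "turn": [0, 0, 0], "fingers": 0}
    - {"delta_pos": [0, 0, 0.085], "turn": [0, 0, 0], "fingers": 0}
    - {"delta_pos": [0, 0, 0.101], "turn": [0, 0, 0], "fingers": 0}
    - {"delta_pos": [0, 0, 0.101], "turn": [0, 0, 0], "fingers": 0}
    - {"delta_pos": [0, 0, 0.101], "turn": [0, 0, 0], "fingers": 1}
    - {"delta_pos": [0, 0, 0.101], "turn": [0, 0, 0], "fingers": 1}
    - {"delta_pos": [0, 0, 0.101], "turn": [0, 0, 0], "fingers": 1}
    - {"delta_pos": [0, 0, 0.101], "turn": [0, 0, 0], "fingers": 1}
    - {"delta_pos": [0, 0, 0.101], "turn": [0, 0, 0], "fingers": 1}
  force: 60

```text
clock: 2.78
position: [0.5147, 0.248, 0.1359]
ee_rot: [0.272, 0.962, 0.001, 0.001]
ft_force: [-1.9, -1.1, 7.6]
grip_width: 0.669
grasp_force: 64.2
```

```bash
python3 -c "
from h import *
go(.545,-.316,.30,0)
c=camera('scene');save(c,'s1.png',(250,80,450,240),4)"
```

```text
d [-0.3208 -0.4646 -0.1648] turn [ 0.002 -0.     1.021] pos [0.5147 0.248  0.1359] w 0.669 F 64.2 [-1.9 -1.1  7.6] t 2.77
```

View pics/s1.png

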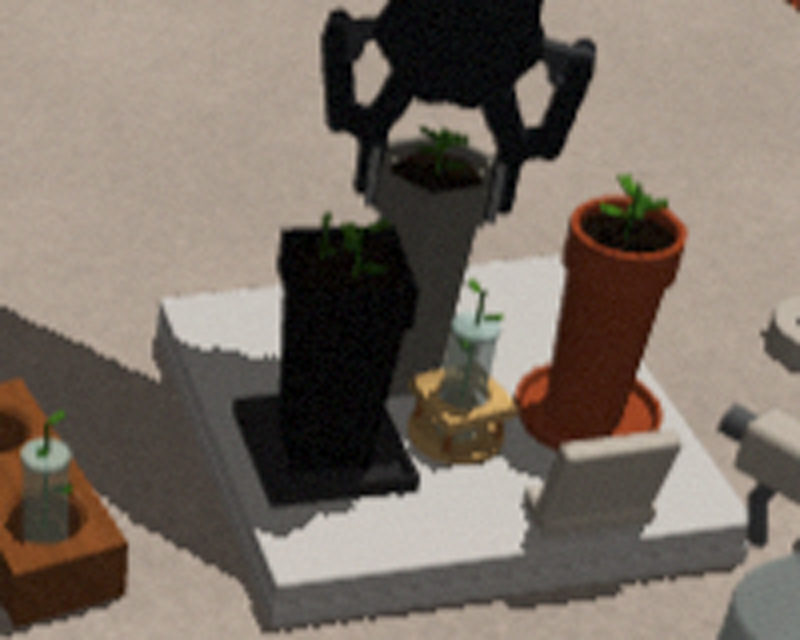

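The crop shows the fingers gripping the hex pot rim, one on each flat at about (370,165) and (500,190), with the stand undisturbed. Next I lift.

Call:
move_arm:
  plan:
    - {"delta_pos": [0, 0, -0.01], "turn": [0, 0, 0], "fingers": 1}
    - {"delta_pos": [0, 0, -0.03], "turn": [0, 0, 0], "fingers": 1}
    - {"delta_pos": [0, 0, -0.06], "turn": [0, 0, 0], "fingers": 1}
    - {"delta_pos": [0, 0, -0.09], "turn": [0, 0, 0], "fingers": 1}
    - {"delta_pos": [0, 0, -0.12], "turn": [0, 0, 0], "fingers": 1}
    - {"delta_pos": [0, 0, -0.15], "turn": [0, 0, 0], "fingers": 1}
    - {"delta_pos": [0, 0, -0.165], "turn": [0, 0, 0], "fingers": 1}
    - {"delta_pos": [0, 0, -0.17], "turn": [0, 0, 0], "fingers": 1}
    - {"delta_pos": [0, 0, -0.17], "turn": [0, 0, 0], "fingers": 1}

```text
clock: 3.95
position: [0.5138, 0.2477, 0.3036]
ee_rot: [0.271, 0.962, -0.0, -0.0]
ft_force: [-0.7, 0.1, -4.9]
grip_width: 0.666
grasp_force: 65.6
```

```bash
python3 -c "
from h import *
go(.545,-.316,.25,0)"
```

```text
d [-0.3212 -0.4643  0.0538] turn [-1.000e-03 -0.000e+00  1.021e+00] pos [0.5138 0.2477 0.3036] w 0.666 F 65.6 [-0.7  0.1 -4.9] t 3.95
```

Call:
move_arm:
  plan:
    - {"delta_pos": [-0.01, -0.014, 0], "turn": [0, 0, 0.03], "fingers": 1}
    - {"delta_pos": [-0.029, -0.042, 0], "turn": [0, 0, 0.09], "fingers": 1}
    - {"delta_pos": [-0.055, -0.079, 0], "turn": [0, 0, 0.18], "fingers": 1}
    - {"delta_pos": [-0.084, -0.121, 0], "turn": [0, 0, 0.28], "fingers": 1}
    - {"delta_pos": [-0.116, -0.167, 0], "turn": [0, 0, 0.38], "fingers": 1}
    - {"delta_pos": [-0.148, -0.214, 0], "turn": [0, 0, 0.48], "fingers": 1}
    - {"delta_pos": [-0.18, -0.26, 0], "turn": [0, 0, 0.58], "fingers": 1}
    - {"delta_pos": [-0.212, -0.306, 0], "turn": [0, 0, 0.68], "fingers": 1}
    - {"delta_pos": [-0.244, -0.353, 0], "turn": [0, 0, 0.78], "fingers": 1}
    - {"delta_pos": [-0.273, -0.395, 0.005], "turn": [0, 0, 0.88], "fingers": 1}
    - {"delta_pos": [-0.299, -0.432, 0.01], "turn": [0, 0, 0.96], "fingers": 1}
    - {"delta_pos": [-0.315, -0.455, 0.015], "turn": [0, 0, 1.021], "fingers": 1}

```text
clock: 5.45
position: [0.5418, -0.3099, 0.2892]
ee_rot: [0.711, 0.704, -0.001, 0.0]
ft_force: [0.6, 0.9, -4.4]
grip_width: 0.665
grasp_force: 65.5
```

```bash
python3 -c "
from h import *
go(.545,-.316,.106,0)"
```

```text
d [-0.0059  0.0033  0.1832] turn [-0.001  0.001 -0.01 ] pos [ 0.5418 -0.3099  0.2892] w 0.665 F 65.5 [ 0.6  0.9 -4.4] t 5.45
```

Call:
move_arm:
  plan:
    - {"delta_pos": [-0.003, 0.002, 0.02], "turn": [0, 0, 0], "fingers": 1}
    - {"delta_pos": [-0.006, 0.003, 0.05], "turn": [0, 0, -0.01], "fingers": 1}
    - {"delta_pos": [-0.006, 0.003, 0.085], "turn": [0, 0, -0.01], "fingers": 1}
    - {"delta_pos": [-0.006, 0.003, 0.12], "turn": [0, 0, -0.01], "fingers": 1}
    - {"delta_pos": [-0.006, 0.003, 0.15], "turn": [0, 0, -0.01], "fingers": 1}
    - {"delta_pos": [-0.006, 0.003, 0.17], "turn": [0, 0, -0.01], "fingers": 1}
    - {"delta_pos": [-0.006, 0.003, 0.178], "turn": [0, 0, -0.01], "fingers": 1}
    - {"delta_pos": [-0.006, 0.003, 0.181], "turn": [0, 0, -0.01], "fingers": 1}
    - {"delta_pos": [-0.006, 0.003, 0.183], "turn": [0, 0, -0.01], "fingers": 1}
    - {"delta_pos": [-0.006, 0.003, 0.183], "turn": [0, 0, -0.01], "fingers": 1}

```text
clock: 6.7
position: [0.5482, -0.3109, 0.1068]
ee_rot: [0.704, 0.711, 0.0, 0.0]
ft_force: [-0.3, 0.3, -4.3]
grip_width: 0.668
grasp_force: 65.4
```

Call:
move_arm:
  plan:
    - {"delta_pos": [0, 0, 0.001], "turn": [0, 0, 0], "fingers": 1}
    - {"delta_pos": [0, 0, 0.002], "turn": [0, 0, 0], "fingers": 1}
    - {"delta_pos": [0, 0, 0.003], "turn": [0, 0, 0], "fingers": 1}
    - {"delta_pos": [0, 0, 0.003], "turn": [0, 0, 0], "fingers": 1}

```text
clock: 7.2
position: [0.5482, -0.3115, 0.1059]
ee_rot: [0.704, 0.71, 0.001, 0.001]
ft_force: [-6.2, 3.5, 17.5]
grip_width: 0.667
grasp_force: 68.4
```

Call:
move_arm:
  plan:
    - {"delta_pos": [0, 0, 0], "turn": [0, 0, 0], "fingers": 0}
    - {"delta_pos": [0, 0, 0], "turn": [0, 0, 0], "fingers": 0}
    - {"delta_pos": [0, 0, 0], "turn": [0, 0, 0], "fingers": 0}
    - {"delta_pos": [0, 0, -0.02], "turn": [0, 0, 0], "fingers": 0}
    - {"delta_pos": [0, 0, -0.06], "turn": [0, 0, 0], "fingers": 0}
    - {"delta_pos": [0, 0, -0.1], "turn": [0, 0, 0], "fingers": 0}
    - {"delta_pos": [0.03, 0.002, -0.13], "turn": [0, 0, 0], "fingers": 0}
    - {"delta_pos": [0.08, 0.005, -0.14], "turn": [0, 0, 0.03], "fingers": 0}
    - {"delta_pos": [0.13, 0.008, -0.14], "turn": [0, 0, 0.06], "fingers": 0}
    - {"delta_pos": [0.19, 0.012, -0.14], "turn": [0, 0, 0.09], "fingers": 0}
    - {"delta_pos": [0.25, 0.016, -0.14], "turn": [0, 0, 0.12], "fingers": 0}
    - {"delta_pos": [0.31, 0.02, -0.14], "turn": [0, 0, 0.15], "fingers": 0}

```text
clock: 8.7
position: [0.5648, 0.001, 0.245]
ee_rot: [0.755, 0.655, 0.001, 0.0]
ft_force: [0.5, 0.1, -0.6]
grip_width: 0.997
grasp_force: 0.0
```

```bash
python3 -c "
from h import *
go(.581,.168,.235,-12.5)
c=camera('scene');save(c,'s2.png',None,1.5)
o=get_obs()"
```

```text
d [ 0.1676 -0.0076  0.0101] turn [ 0.002 -0.001  0.077] pos [0.5648 0.001  0.245 ] w 0.997 F 0.0 [ 0.5  0.1 -0.6] t 8.7
```

View pics/s2.png

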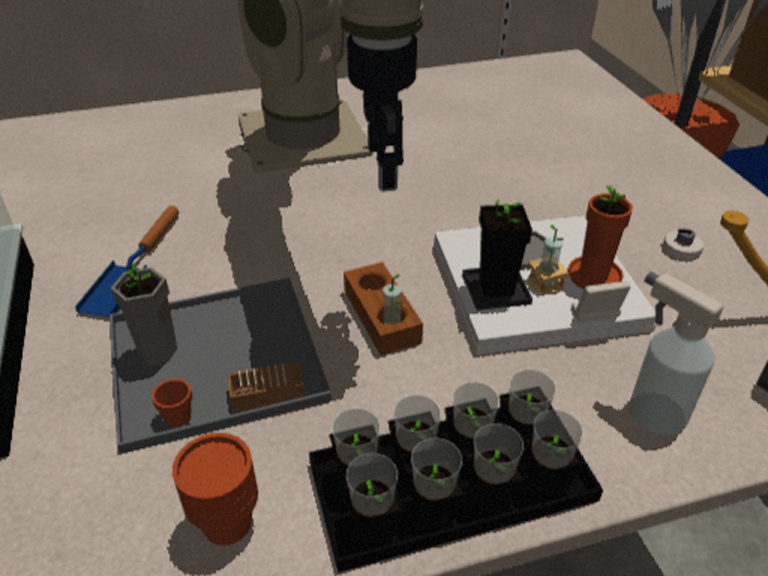

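The picture shows the hex pot standing upright in the tray at (147,315), and the other two pots and the stand untouched. On to the square pot.

Call:
move_arm:
  plan:
    - {"delta_pos": [0.05, -0.002, 0.005], "turn": [0, 0, 0.03], "fingers": 0}
    - {"delta_pos": [0.1, -0.005, 0.01], "turn": [0, 0, 0.06], "fingers": 0}
    - {"delta_pos": [0.14, -0.007, 0.01], "turn": [0, 0, 0.077], "fingers": 0}
    - {"delta_pos": [0.16, -0.008, 0.01], "turn": [0, 0, 0.077], "fingers": 0}
    - {"delta_pos": [0.1676, -0.008, 0.01], "turn": [0, 0, 0.077], "fingers": 0}
    - {"delta_pos": [0.1676, -0.008, 0.01], "turn": [0, 0, 0.077], "fingers": 0}

```text
clock: 9.5
position: [0.5806, 0.1651, 0.2337]
ee_rot: [0.78, 0.626, 0.0, 0.0]
ft_force: [-0.7, 0.4, -0.0]
grip_width: 0.999
grasp_force: 0.0
```

```bash
python3 -c "
from h import *
go(.581,.168,.134,-12.5)"
```

```text
d [ 0.0029 -0.0002  0.0997] turn [0.001 0.    0.   ] pos [0.5806 0.1651 0.2337] w 0.999 F 0.0 [-0.7  0.4 -0. ] t 9.5
```

Call:
move_arm:
  plan:
    - {"delta_pos": [0.003, 0, 0.025], "turn": [0, 0, 0], "fingers": 0}
    - {"delta_pos": [0.003, 0, 0.055], "turn": [0, 0, 0], "fingers": 0}
    - {"delta_pos": [0.003, 0, 0.085], "turn": [0, 0, 0], "fingers": 0}
    - {"delta_pos": [0.003, 0, 0.1], "turn": [0, 0, 0], "fingers": 0}
    - {"delta_pos": [0.003, 0, 0.1], "turn": [0, 0, 0], "fingers": 0}
    - {"delta_pos": [0.003, 0, 0.1], "turn": [0, 0, 0], "fingers": 1}
    - {"delta_pos": [0.003, 0, 0.1], "turn": [0, 0, 0], "fingers": 1}
    - {"delta_pos": [0.003, 0, 0.1], "turn": [0, 0, 0], "fingers": 1}
    - {"delta_pos": [0.003, 0, 0.1], "turn": [0, 0, 0], "fingers": 1}
    - {"delta_pos": [0.003, 0, 0.1], "turn": [0, 0, 0], "fingers": 1}

```text
clock: 10.75
position: [0.5816, 0.1696, 0.1349]
ee_rot: [0.779, 0.626, 0.001, 0.0]
ft_force: [-3.0, 0.1, 6.3]
grip_width: 0.669
grasp_force: 65.0
```

Call:
move_arm:
  plan:
    - {"delta_pos": [0, 0, -0.005], "turn": [0, 0, 0], "fingers": 1}
    - {"delta_pos": [0, 0, -0.02], "turn": [0, 0, 0], "fingers": 1}
    - {"delta_pos": [0, 0, -0.045], "turn": [0, 0, 0], "fingers": 1}
    - {"delta_pos": [0, 0, -0.075], "turn": [0, 0, 0], "fingers": 1}
    - {"delta_pos": [0, 0, -0.105], "turn": [0, 0, 0], "fingers": 1}
    - {"delta_pos": [0, 0, -0.12], "turn": [0, 0, 0], "fingers": 1}
    - {"delta_pos": [0, 0, -0.12], "turn": [0, 0, 0], "fingers": 1}

```text
clock: 11.62
position: [0.5812, 0.1695, 0.2542]
ee_rot: [0.78, 0.626, 0.001, 0.0]
ft_force: [1.1, 0.7, -2.8]
grip_width: 0.666
grasp_force: 64.8
```

```bash
python3 -c "
from h import *
go(.545,-.233,.254,0)"
```

```text
d [-4.008e-01  5.130e-02 -2.000e-04] turn [ 0.001 -0.001 -0.217] pos [0.5812 0.1695 0.2542] w 0.666 F 64.8 [ 1.1  0.7 -2.8] t 11.62
```

Call:
move_arm:
  plan:
    - {"delta_pos": [-0.012, 0.0015, 0], "turn": [0, 0, 0], "fingers": 1}
    - {"delta_pos": [-0.036, 0.005, 0], "turn": [0, 0, -0.02], "fingers": 1}
    - {"delta_pos": [-0.072, 0.009, 0], "turn": [0, 0, -0.04], "fingers": 1}
    - {"delta_pos": [-0.115, 0.015, 0], "turn": [0, 0, -0.06], "fingers": 1}
    - {"delta_pos": [-0.16, 0.02, 0], "turn": [0, 0, -0.08], "fingers": 1}
    - {"delta_pos": [-0.205, 0.026, 0], "turn": [0, 0, -0.1], "fingers": 1}
    - {"delta_pos": [-0.25, 0.032, 0], "turn": [0, 0, -0.13], "fingers": 1}
    - {"delta_pos": [-0.295, 0.038, 0], "turn": [0, 0, -0.16], "fingers": 1}
    - {"delta_pos": [-0.34, 0.044, 0], "turn": [0, 0, -0.19], "fingers": 1}
    - {"delta_pos": [-0.375, 0.048, 0], "turn": [0, 0, -0.217], "fingers": 1}
    - {"delta_pos": [-0.395, 0.0505, 0], "turn": [0, 0, -0.217], "fingers": 1}
    - {"delta_pos": [-0.401, 0.0513, 0], "turn": [0, 0, -0.217], "fingers": 1}

```text
clock: 13.12
position: [0.5432, -0.2352, 0.2523]
ee_rot: [0.708, 0.706, -0.001, -0.001]
ft_force: [0.7, 0.6, -3.0]
grip_width: 0.668
grasp_force: 64.8
```

```bash
python3 -c "
from h import *
go(.545,-.233,.1055,0)"
```

```text
d [0.0023 0.0021 0.1468] turn [-0.002  0.    -0.003] pos [ 0.5432 -0.2352  0.2523] w 0.668 F 64.8 [ 0.7  0.6 -3. ] t 13.12
```

Call:
move_arm:
  plan:
    - {"delta_pos": [0.001, 0.001, 0.015], "turn": [0, 0, 0], "fingers": 1}
    - {"delta_pos": [0.002, 0.002, 0.045], "turn": [0, 0, 0], "fingers": 1}
    - {"delta_pos": [0.002, 0.002, 0.08], "turn": [0, 0, 0], "fingers": 1}
    - {"delta_pos": [0.002, 0.002, 0.115], "turn": [0, 0, 0], "fingers": 1}
    - {"delta_pos": [0.002, 0.002, 0.135], "turn": [0, 0, 0], "fingers": 1}
    - {"delta_pos": [0.002, 0.002, 0.142], "turn": [0, 0, 0], "fingers": 1}
    - {"delta_pos": [0.002, 0.002, 0.144], "turn": [0, 0, 0], "fingers": 1}
    - {"delta_pos": [0.002, 0.002, 0.1455], "turn": [0, 0, 0], "fingers": 1}
    - {"delta_pos": [0.002, 0.002, 0.1465], "turn": [0, 0, 0], "fingers": 1}
    - {"delta_pos": [0.002, 0.002, 0.1465], "turn": [0, 0, 0], "fingers": 1}

```text
clock: 14.38
position: [0.5468, -0.2313, 0.1071]
ee_rot: [0.707, 0.707, 0.0, 0.0]
ft_force: [0.2, 0.4, -2.8]
grip_width: 0.67
grasp_force: 64.9
```

Call:
move_arm:
  plan:
    - {"delta_pos": [0, 0, 0.001], "turn": [0, 0, 0], "fingers": 1}
    - {"delta_pos": [0, 0, 0.002], "turn": [0, 0, 0], "fingers": 1}
    - {"delta_pos": [0, 0, 0.0025], "turn": [0, 0, 0], "fingers": 1}
    - {"delta_pos": [0, 0, 0.0025], "turn": [0, 0, 0], "fingers": 1}

```text
clock: 14.88
position: [0.5468, -0.2316, 0.1059]
ee_rot: [0.707, 0.707, 0.0, 0.0]
ft_force: [-6.5, 3.3, 13.5]
grip_width: 0.67
grasp_force: 67.1
```

Call:
move_arm:
  plan:
    - {"delta_pos": [0, 0, 0], "turn": [0, 0, 0], "fingers": 0}
    - {"delta_pos": [0, 0, 0], "turn": [0, 0, 0], "fingers": 0}
    - {"delta_pos": [0, 0, 0], "turn": [0, 0, 0], "fingers": 0}
    - {"delta_pos": [0, 0, -0.02], "turn": [0, 0, 0], "fingers": 0}
    - {"delta_pos": [0, 0, -0.06], "turn": [0, 0, 0], "fingers": 0}
    - {"delta_pos": [0, 0, -0.1], "turn": [0, 0, 0], "fingers": 0}
    - {"delta_pos": [0.03, 0.003, -0.125], "turn": [0, 0, 0], "fingers": 0}
    - {"delta_pos": [0.08, 0.008, -0.13], "turn": [0, 0, 0.03], "fingers": 0}
    - {"delta_pos": [0.14, 0.013, -0.13], "turn": [0, 0, 0.05], "fingers": 0}
    - {"delta_pos": [0.2, 0.018, -0.13], "turn": [0, 0, 0.07], "fingers": 0}
    - {"delta_pos": [0.26, 0.023, -0.13], "turn": [0, 0, 0.087], "fingers": 0}
    - {"delta_pos": [0.32, 0.029, -0.13], "turn": [0, 0, 0.087], "fingers": 0}

```text
clock: 16.38
position: [0.5758, 0.0905, 0.2361]
ee_rot: [0.737, 0.675, 0.001, 0.0]
ft_force: [0.9, -0.8, 0.6]
grip_width: 0.999
grasp_force: 0.0
```

```bash
python3 -c "
from h import *
go(.5955,.315,.235,-5)"
```

```text
d [ 0.2254 -0.      0.0013] turn [ 0.002 -0.001 -0.   ] pos [0.5758 0.0905 0.2361] w 0.999 F 0.0 [ 0.9 -0.8  0.6] t 16.38
```

Call:
move_arm:
  plan:
    - {"delta_pos": [0.05, 0, 0], "turn": [0, 0, 0], "fingers": 0}
    - {"delta_pos": [0.1, 0, 0], "turn": [0, 0, 0], "fingers": 0}
    - {"delta_pos": [0.15, 0, 0], "turn": [0, 0, 0], "fingers": 0}
    - {"delta_pos": [0.195, 0, 0], "turn": [0, 0, 0], "fingers": 0}
    - {"delta_pos": [0.218, 0, 0], "turn": [0, 0, 0], "fingers": 0}
    - {"delta_pos": [0.2254, 0, 0], "turn": [0, 0, 0], "fingers": 0}
    - {"delta_pos": [0.2254, 0, 0], "turn": [0, 0, 0], "fingers": 0}

```text
clock: 17.25
position: [0.5957, 0.3119, 0.2347]
ee_rot: [0.738, 0.675, -0.0, 0.0]
ft_force: [0.2, 0.6, 0.7]
grip_width: 1.0
grasp_force: 0.0
```

```bash
python3 -c "
from h import *
go(.5955,.315,.134,-5)"
```

```text
d [ 0.0032 -0.0005  0.1007] turn [ 0.001  0.001 -0.001] pos [0.5957 0.3119 0.2347] w 1.0 F 0.0 [0.2 0.6 0.7] t 17.25
```

Call:
move_arm:
  plan:
    - {"delta_pos": [0.002, 0, 0.025], "turn": [0, 0, 0], "fingers": 0}
    - {"delta_pos": [0.002, 0, 0.055], "turn": [0, 0, 0], "fingers": 0}
    - {"delta_pos": [0.002, 0, 0.085], "turn": [0, 0, 0], "fingers": 0}
    - {"delta_pos": [0.002, 0, 0.1], "turn": [0, 0, 0], "fingers": 0}
    - {"delta_pos": [0.002, 0, 0.1], "turn": [0, 0, 0], "fingers": 0}
    - {"delta_pos": [0.002, 0, 0.1], "turn": [0, 0, 0], "fingers": 1}
    - {"delta_pos": [0.002, 0, 0.1], "turn": [0, 0, 0], "fingers": 1}
    - {"delta_pos": [0.002, 0, 0.1], "turn": [0, 0, 0], "fingers": 1}
    - {"delta_pos": [0.002, 0, 0.1], "turn": [0, 0, 0], "fingers": 1}
    - {"delta_pos": [0.002, 0, 0.1], "turn": [0, 0, 0], "fingers": 1}

```text
clock: 18.5
position: [0.5961, 0.3156, 0.1362]
ee_rot: [0.737, 0.676, 0.001, 0.0]
ft_force: [-1.3, -0.4, 6.0]
grip_width: 0.663
grasp_force: 63.6
```

Call:
move_arm:
  plan:
    - {"delta_pos": [0, 0, -0.005], "turn": [0, 0, 0], "fingers": 1}
    - {"delta_pos": [0, 0, -0.02], "turn": [0, 0, 0], "fingers": 1}
    - {"delta_pos": [0, 0, -0.045], "turn": [0, 0, 0], "fingers": 1}
    - {"delta_pos": [0, 0, -0.08], "turn": [0, 0, 0], "fingers": 1}
    - {"delta_pos": [0, 0, -0.115], "turn": [0, 0, 0], "fingers": 1}
    - {"delta_pos": [0, 0, -0.135], "turn": [0, 0, 0], "fingers": 1}
    - {"delta_pos": [0, 0, -0.135], "turn": [0, 0, 0], "fingers": 1}

```text
clock: 19.38
position: [0.5961, 0.3154, 0.2717]
ee_rot: [0.737, 0.676, 0.002, 0.0]
ft_force: [-0.0, -0.4, -5.3]
grip_width: 0.662
grasp_force: 64.9
```

```bash
python3 -c "
from h import *
go(.545,-.153,.269,0)"
```

```text
d [-0.4711 -0.0102  0.0016] turn [ 0.003 -0.002 -0.087] pos [0.5961 0.3154 0.2717] w 0.662 F 64.9 [-0.  -0.4 -5.3] t 19.38
```

Call:
move_arm:
  plan:
    - {"delta_pos": [-0.012, 0, 0], "turn": [0, 0, 0], "fingers": 1}
    - {"delta_pos": [-0.036, -0.001, 0], "turn": [0, 0, -0.01], "fingers": 1}
    - {"delta_pos": [-0.075, -0.002, 0], "turn": [0, 0, -0.02], "fingers": 1}
    - {"delta_pos": [-0.125, -0.003, 0], "turn": [0, 0, -0.03], "fingers": 1}
    - {"delta_pos": [-0.175, -0.004, 0], "turn": [0, 0, -0.04], "fingers": 1}
    - {"delta_pos": [-0.225, -0.005, 0], "turn": [0, 0, -0.05], "fingers": 1}
    - {"delta_pos": [-0.28, -0.006, 0], "turn": [0, 0, -0.06], "fingers": 1}
    - {"delta_pos": [-0.335, -0.007, 0], "turn": [0, 0, -0.07], "fingers": 1}
    - {"delta_pos": [-0.39, -0.008, 0], "turn": [0, 0, -0.087], "fingers": 1}
    - {"delta_pos": [-0.435, -0.009, 0], "turn": [0, 0, -0.087], "fingers": 1}
    - {"delta_pos": [-0.46, -0.01, 0], "turn": [0, 0, -0.087], "fingers": 1}
    - {"delta_pos": [-0.471, -0.01, 0], "turn": [0, 0, -0.087], "fingers": 1}

```text
clock: 20.88
position: [0.543, -0.1552, 0.2684]
ee_rot: [0.708, 0.706, -0.001, -0.001]
ft_force: [0.2, 0.9, -4.8]
grip_width: 0.663
grasp_force: 65.1
```

```bash
python3 -c "
from h import *
go(.545,-.153,.1075,0)"
```

```text
d [0.0022 0.0022 0.1609] turn [-0.002 -0.    -0.003] pos [ 0.543  -0.1552  0.2684] w 0.663 F 65.1 [ 0.2  0.9 -4.8] t 20.88
```

Call:
move_arm:
  plan:
    - {"delta_pos": [0.001, 0.001, 0.015], "turn": [0, 0, 0], "fingers": 1}
    - {"delta_pos": [0.001, 0.001, 0.045], "turn": [0, 0, 0], "fingers": 1}
    - {"delta_pos": [0.001, 0.001, 0.08], "turn": [0, 0, 0], "fingers": 1}
    - {"delta_pos": [0.001, 0.001, 0.115], "turn": [0, 0, 0], "fingers": 1}
    - {"delta_pos": [0.001, 0.001, 0.14], "turn": [0, 0, 0], "fingers": 1}
    - {"delta_pos": [0.001, 0.001, 0.153], "turn": [0, 0, 0], "fingers": 1}
    - {"delta_pos": [0.001, 0.001, 0.157], "turn": [0, 0, 0], "fingers": 1}
    - {"delta_pos": [0.001, 0.001, 0.159], "turn": [0, 0, 0], "fingers": 1}
    - {"delta_pos": [0.001, 0.001, 0.16], "turn": [0, 0, 0], "fingers": 1}
    - {"delta_pos": [0.001, 0.001, 0.16], "turn": [0, 0, 0], "fingers": 1}

```text
clock: 22.12
position: [0.5458, -0.1521, 0.1098]
ee_rot: [0.707, 0.707, 0.0, 0.0]
ft_force: [-0.2, -1.1, -4.7]
grip_width: 0.659
grasp_force: 65.2
```

Call:
move_arm:
  plan:
    - {"delta_pos": [0, 0, 0.001], "turn": [0, 0, 0], "fingers": 1}
    - {"delta_pos": [0, 0, 0.002], "turn": [0, 0, 0], "fingers": 1}
    - {"delta_pos": [0, 0, 0.0025], "turn": [0, 0, 0], "fingers": 1}
    - {"delta_pos": [0, 0, 0.0025], "turn": [0, 0, 0], "fingers": 1}

```text
clock: 22.62
position: [0.5455, -0.152, 0.1067]
ee_rot: [0.707, 0.707, -0.0, -0.0]
ft_force: [0.1, -1.2, -4.6]
grip_width: 0.662
grasp_force: 65.2
```

Call:
move_arm:
  plan:
    - {"delta_pos": [0, 0, 0.001], "turn": [0, 0, 0], "fingers": 1}
    - {"delta_pos": [0, 0, 0.0015], "turn": [0, 0, 0], "fingers": 1}
    - {"delta_pos": [0, 0, 0.0015], "turn": [0, 0, 0], "fingers": 1}

```text
clock: 23.0
position: [0.5456, -0.1524, 0.1062]
ee_rot: [0.707, 0.707, 0.0, 0.0]
ft_force: [-4.0, 0.8, 6.7]
grip_width: 0.664
grasp_force: 66.3
```

Contact felt; release, rise and go part way back toward the stand, leaving the view clear.

Call:
move_arm:
  plan:
    - {"delta_pos": [0, 0, 0], "turn": [0, 0, 0], "fingers": 0}
    - {"delta_pos": [0, 0, 0], "turn": [0, 0, 0], "fingers": 0}
    - {"delta_pos": [0, 0, 0], "turn": [0, 0, 0], "fingers": 0}
    - {"delta_pos": [0, 0, -0.02], "turn": [0, 0, 0], "fingers": 0}
    - {"delta_pos": [0, 0, -0.06], "turn": [0, 0, 0], "fingers": 0}
    - {"delta_pos": [0, 0, -0.1], "turn": [0, 0, 0], "fingers": 0}
    - {"delta_pos": [0.02, -0.02, -0.12], "turn": [0, 0, 0], "fingers": 0}
    - {"delta_pos": [0.06, -0.05, -0.12], "turn": [0, 0, 0], "fingers": 0}
    - {"delta_pos": [0.1, -0.09, -0.12], "turn": [0, 0, 0], "fingers": 0}
    - {"delta_pos": [0.12, -0.11, -0.12], "turn": [0, 0, 0], "fingers": 0}
    - {"delta_pos": [0.12, -0.11, -0.12], "turn": [0, 0, 0], "fingers": 0}

```text
clock: 24.38
position: [0.4347, -0.0305, 0.2255]
ee_rot: [0.706, 0.708, 0.001, -0.0]
ft_force: [0.1, 0.5, -0.1]
grip_width: 1.003
grasp_force: 0.0
```

```bash
python3 - <<'E'
from h import *
c=camera("top");save(c,"top1.png",(95,130,405,255),2.5);save(c,"crop3.png",(95,130,225,255),6)
W=cloud(c);np.save("top1.npy",W);np.save("top1c.npy",c["color"])
go(.588,.242,.2,0)
def med(p): return np.median(p,0)
P=W.reshape(-1,3)
# tube mouth + stand plate
for lo,hi,nm in((.095,.115,"tubetop"),(.054,.066,"plate")):
    k=(np.hypot(P[:,0]-.588,P[:,1]-.242)<.045)&(P[:,2]>lo)&(P[:,2]<hi);q=P[k]
    print(nm,k.sum(),np.median(q,0),cv2.minAreaRect((q[:,:2]*1000).astype(np.float32)))
# saucer rims z .036-.05
for n,(x,y) in dict(r=(.5955,.315),s=(.581,.168),h=(.514,.2475)).items():
    k=(np.hypot(P[:,0]-x,P[:,1]-y)<.055)&(P[:,2]>.0372)&(P[:,2]<.05);q=P[k]
    m=(q[:,:2]*1000).astype(np.float32)
    print(n,k.sum(),cv2.minAreaRect(m),cv2.minEnclosingCircle(m))
for n,(x,y) in dict(r=(.5455,-.152),s=(.5468,-.2316),h=(.548,-.311)).items():
    k=(np.hypot(P[:,0]-x,P[:,1]-y)<.045)&(P[:,2]>.117)&(P[:,2]<.133);q=P[k]
    print(n,k.sum(),np.percentile(q[:,2],[5,95]),cv2.minAreaRect((q[:,:2]*1000).astype(np.float32)))
E
```

```text
d [0.2734 0.1528 0.0261] turn [ 0.001 -0.001  0.001] pos [ 0.4355 -0.0317  0.2256] w 1.002 F 0.0 [-0.9  0.1  0.2] t 24.43
tubetop 82 [0.59052725 0.24044424 0.10503789] ((589.7045288085938, 243.02120971679688), (22.867637634277344, 25.164426803588867), 0.07522626221179962)
plate 151 [0.58208345 0.23246353 0.05986099] ((589.7846069335938, 242.70953369140625), (42.73513412475586, 42.5340576171875), 3.8307549953460693)
r 155 ((596.8012084960938, 318.5605163574219), (77.8519058227539, 76.51786804199219), 1.7963474988937378) ((597.2339477539062, 317.7633972167969), 39.860809326171875)
s 152 ((582.9715576171875, 174.47999572753906), (93.23362731933594, 80.18359375), 82.99845123291016) ((580.955078125, 168.39730834960938), 54.070987701416016)
h 152 ((518.4116821289062, 246.37100219726562), (79.59745788574219, 98.18021392822266), 52.157630920410156) ((517.5092163085938, 244.9113311767578), 49.35329818725586)
r 262 [0.11733603 0.12874621] ((548.5632934570312, -152.5525665283203), (56.77293014526367, 49.77799606323242), 65.85533142089844)
s 440 [0.11732034 0.12796225] ((546.8124389648438, -239.88470458984375), (73.10395050048828, 57.01922607421875), 89.5843505859375)
h 385 [0.11725527 0.1276896 ] ((547.1348266601562, -309.6619873046875), (56.358123779296875, 66.40129852294922), 0.4239107072353363)
```

View pics/top1.png

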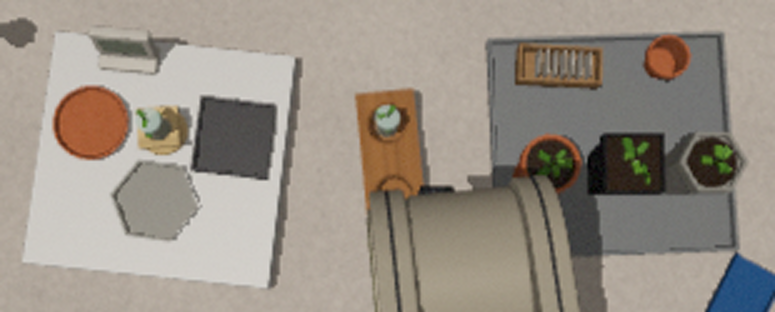

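View pics/crop3.png

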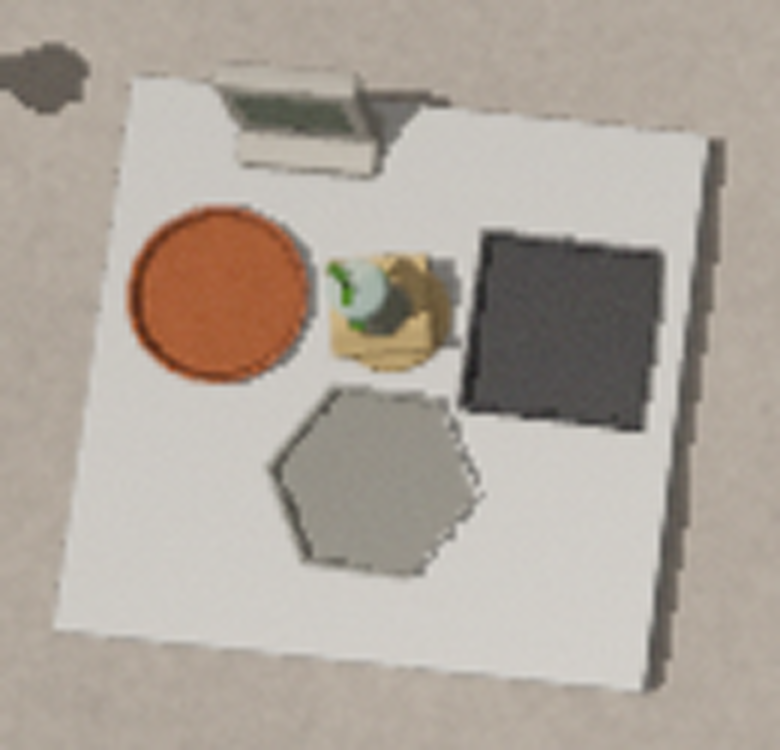

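The crop shows the saucers empty: round centre (219,294), square (563,330), hex (375,481). The stand is upright with the tube in it, and in the wide picture the three pots stand upright in the tray at (550,160), (632,163) and (713,162).

Call:
move_arm:
  plan:
    - {"delta_pos": [0.02, 0.01, 0], "turn": [0, 0, -0.15], "fingers": 0.2}
    - {"delta_pos": [0.05, 0.03, 0], "turn": [0, 0, -0.33], "fingers": 0.4}
    - {"delta_pos": [0.09, 0.05, 0], "turn": [0, 0, -0.5], "fingers": 0.4}
    - {"delta_pos": [0.13, 0.073, 0.005], "turn": [0, 0, -0.67], "fingers": 0.4}
    - {"delta_pos": [0.17, 0.095, 0.01], "turn": [0, 0, -0.84], "fingers": 0.4}
    - {"delta_pos": [0.21, 0.118, 0.015], "turn": [0, 0, -1.01], "fingers": 0.4}
    - {"delta_pos": [0.24, 0.135, 0.02], "turn": [0, 0, -1.18], "fingers": 0.4}
    - {"delta_pos": [0.26, 0.146, 0.023], "turn": [0, 0, -1.33], "fingers": 0.4}
    - {"delta_pos": [0.27, 0.151, 0.025], "turn": [0, 0, -1.47], "fingers": 0.4}
    - {"delta_pos": [0.2745, 0.154, 0.0256], "turn": [0, 0, -1.571], "fingers": 0.4}
    - {"delta_pos": [0.2745, 0.154, 0.0256], "turn": [0, 0, -1.571], "fingers": 0.4}
    - {"delta_pos": [0.2745, 0.154, 0.0256], "turn": [0, 0, -1.571], "fingers": 0.4}
  force: 20

```text
clock: 25.92
position: [0.5901, 0.2415, 0.1994]
ee_rot: [0.002, 1.0, -0.0, 0.0]
ft_force: [-0.1, 0.8, 0.3]
grip_width: 0.599
grasp_force: 0.0
```

```bash
python3 - <<'E'
from h import *
go(.5897,.2428,.081,90)
print(get_obs()["joint_pos"])
c=camera("scene");save(c,"s3.png",(250,60,450,220),4)
c=camera("top");R,t=np.array(c["R"]),np.array(c["t"])
def pl(x,y,z):
    u,v=(x+.5)/6-.5+95,(y+.5)/6-.5+130
    d=R.T@np.array([(u-c["cx"])/c["fx"],(v-c["cy"])/c["fy"],1.]);o=-R.T@t;return np.round((o+d*(z-o[2])/d[2])[:2],4)
for n,l in dict(r=[(128,294),(310,294),(219,206),(219,383)],s=[(485,230),(664,252),(645,430),(460,410)],h=[(332,388),(445,402),(480,495),(418,575),(305,562),(270,467)]).items():
    q=[pl(*p,.04) for p in l];print(n,np.mean(q,0),np.linalg.norm(q[0]-q[1]))
W=cloud(c).reshape(-1,3)
# rack hole: floor points (z ~.010) and top plate
k=(np.hypot(W[:,0]-.521,W[:,1]+.002)<.025)&(W[:,2]<.03);print("hole",k.sum(),cv2.minAreaRect((W[k][:,:2]*1000).astype(np.float32)))
k=(abs(W[:,0]-.556)<.09)&(abs(W[:,1])<.05)&(W[:,2]>.033)&(W[:,2]<.043);print("rack",cv2.minAreaRect((W[k][:,:2]*1000).astype(np.float32)))
W=np.load("top0.npy").reshape(-1,3)
k=(np.hypot(W[:,0]-.521,W[:,1]+.002)<.025)&(W[:,2]<.03);print("hole",k.sum(),cv2.minAreaRect((W[k][:,:2]*1000).astype(np.float32)),np.mean(W[k],0))
k=(abs(W[:,0]-.556)<.09)&(abs(W[:,1])<.05)&(W[:,2]>.033)&(W[:,2]<.043);print("rack",cv2.minAreaRect((W[k][:,:2]*1000).astype(np.float32)))
k=(np.hypot(W[:,0]-.595,W[:,1]-.005)<.03)&(W[:,2]>.07)&(W[:,2]<.085);print("tube2",k.sum(),np.mean(W[k],0))
E
```

```text
d [0.0004 0.0013 0.1184] turn [-0.001  0.    -0.003] pos [0.5901 0.2415 0.1994] w 0.599 F 0.0 [-0.1  0.8  0.3] t 25.93
[-0.75226447  0.39582581  0.38312151  1.50243365 -0.15072416  1.27278795
  1.21596997]
r [0.596525 0.317025] 0.07920056817978012
s [0.5812  0.16645] 0.07917202788864257
h [0.5147     0.24681667] 0.049564503427352115
hole 160 ((524.7696533203125, -1.8356208801269531), (35.85835266113281, 35.0501594543457), 45.80666732788086)
rack ((560.3724365234375, 2.3536529541015625), (145.1841278076172, 61.9841423034668), 5.8670573234558105)
hole 160 ((524.2078857421875, -2.257038116455078), (35.96186828613281, 35.147640228271484), 0.3470967710018158) [ 0.52478305 -0.00189244  0.0103954 ]
rack ((560.5056762695312, 2.340343475341797), (145.21240234375, 61.877891540527344), 5.947412967681885)
tube2 69 [0.59634307 0.00629127 0.07963871]
```

View pics/s3.png

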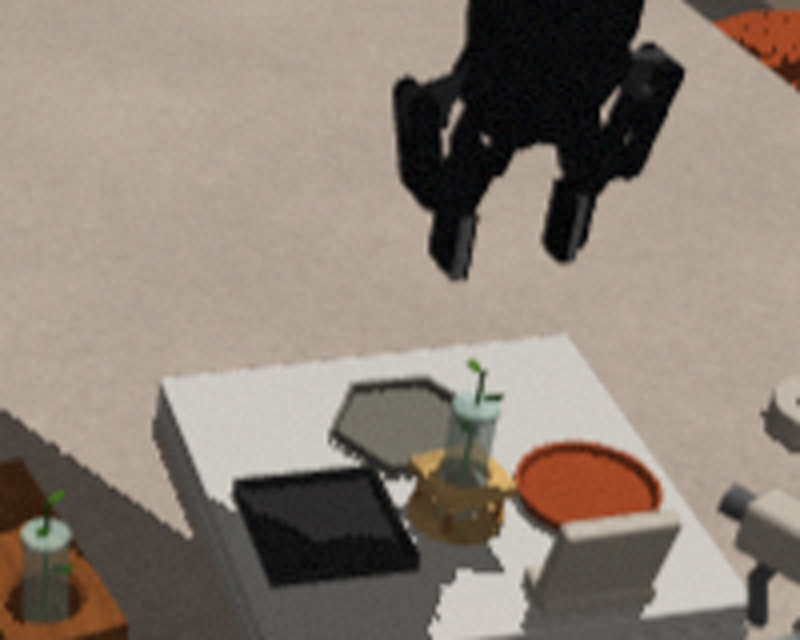

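The crop shows the open fingers above the tube (475,400), with clear space on both sides. Descending to grip lightly.

Call:
move_arm:
  plan:
    - {"delta_pos": [0, 0.001, 0.02], "turn": [0, 0, 0], "fingers": 0.4}
    - {"delta_pos": [0, 0.001, 0.05], "turn": [0, 0, 0], "fingers": 0.4}
    - {"delta_pos": [0, 0.001, 0.08], "turn": [0, 0, 0], "fingers": 0.4}
    - {"delta_pos": [0, 0.001, 0.105], "turn": [0, 0, 0], "fingers": 0.4}
    - {"delta_pos": [0, 0.001, 0.117], "turn": [0, 0, 0], "fingers": 0.4}
    - {"delta_pos": [0, 0.001, 0.118], "turn": [0, 0, 0], "fingers": 0.4}
    - {"delta_pos": [0, 0.001, 0.118], "turn": [0, 0, 0], "fingers": 0.6}
    - {"delta_pos": [0, 0.001, 0.118], "turn": [0, 0, 0], "fingers": 0.8}
    - {"delta_pos": [0, 0.001, 0.118], "turn": [0, 0, 0], "fingers": 1}
    - {"delta_pos": [0, 0.001, 0.118], "turn": [0, 0, 0], "fingers": 1}
    - {"delta_pos": [0, 0.001, 0.118], "turn": [0, 0, 0], "fingers": 1}
  force: 20

```text
clock: 27.4
position: [0.59, 0.2437, 0.0826]
ee_rot: [-0.0, 1.0, 0.0, 0.001]
ft_force: [-0.2, -0.4, 6.1]
grip_width: 0.274
grasp_force: 21.7
```

Call:
move_arm:
  plan:
    - {"delta_pos": [0, 0, -0.003], "turn": [0, 0, 0], "fingers": 1}
    - {"delta_pos": [0, 0, -0.01], "turn": [0, 0, 0], "fingers": 1}
    - {"delta_pos": [0, 0, -0.02], "turn": [0, 0, 0], "fingers": 1}
    - {"delta_pos": [0, 0, -0.03], "turn": [0, 0, 0], "fingers": 1}
    - {"delta_pos": [0, 0, -0.042], "turn": [0, 0, 0], "fingers": 1}
    - {"delta_pos": [0, 0, -0.06], "turn": [0, 0, 0], "fingers": 1}
    - {"delta_pos": [0, 0, -0.075], "turn": [0, 0, 0], "fingers": 1}
    - {"delta_pos": [0, 0, -0.08], "turn": [0, 0, 0], "fingers": 1}
    - {"delta_pos": [0, 0, -0.08], "turn": [0, 0, 0], "fingers": 1}

```text
clock: 28.52
position: [0.5896, 0.2435, 0.162]
ee_rot: [-0.0, 1.0, 0.0, 0.0]
ft_force: [0.6, -0.6, -0.5]
grip_width: 0.271
grasp_force: 21.3
```

```bash
python3 - <<'E'
from h import *
go(.523,-.0017,.161,95)
c=camera("scene");save(c,"s4.png",(250,60,450,220),4)
E
```

```text
d [ 0.0666 -0.2452  0.0009] turn [ 0.     0.    -0.087] pos [0.5896 0.2435 0.162 ] w 0.271 F 21.3 [ 0.6 -0.6 -0.5] t 28.52
```

View pics/s4.png

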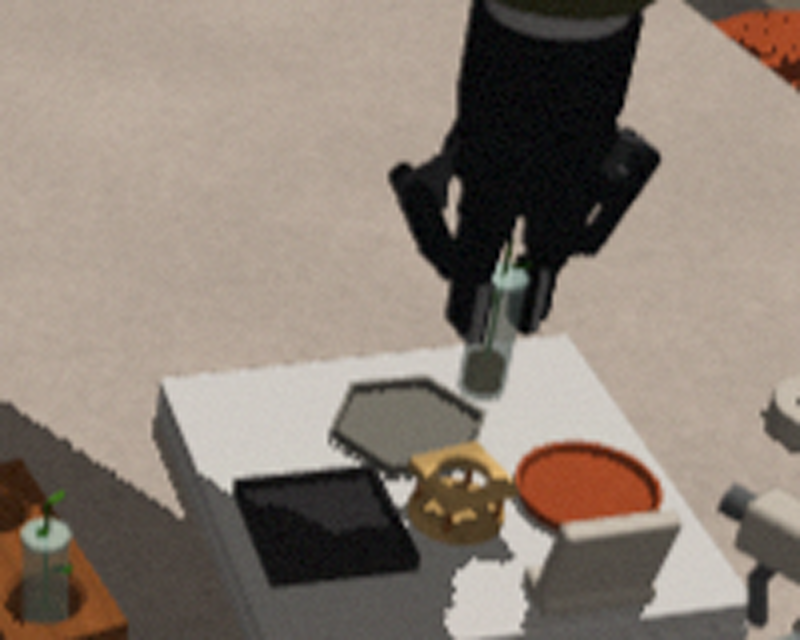

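The tube is out at (490,340) and the stand remains upright at (460,490). Carrying the tube to the rack hole.

Call:
move_arm:
  plan:
    - {"delta_pos": [0.003, -0.01, 0], "turn": [0, 0, 0], "fingers": 1}
    - {"delta_pos": [0.009, -0.032, 0], "turn": [0, 0, 0], "fingers": 1}
    - {"delta_pos": [0.018, -0.065, 0], "turn": [0, 0, 0], "fingers": 1}
    - {"delta_pos": [0.028, -0.103, 0], "turn": [0, 0, 0], "fingers": 1}
    - {"delta_pos": [0.038, -0.141, 0], "turn": [0, 0, 0], "fingers": 1}
    - {"delta_pos": [0.048, -0.179, 0], "turn": [0, 0, 0], "fingers": 1}
    - {"delta_pos": [0.057, -0.212, 0], "turn": [0, 0, 0], "fingers": 1}
    - {"delta_pos": [0.063, -0.234, 0], "turn": [0, 0, 0], "fingers": 1}
    - {"delta_pos": [0.0666, -0.245, 0], "turn": [0, 0, 0], "fingers": 1}
    - {"delta_pos": [0.0666, -0.245, 0], "turn": [0, 0, 0], "fingers": 1}
    - {"delta_pos": [0.0666, -0.245, 0], "turn": [0, 0, 0], "fingers": 1}

```text
clock: 29.95
position: [0.5232, -0.0003, 0.1616]
ee_rot: [-0.001, 1.0, 0.0, 0.0]
ft_force: [0.9, 0.7, -0.9]
grip_width: 0.277
grasp_force: 21.3
```

```bash
python3 - <<'E'
from h import *
go(.523,-.0017,.058,90)
E
```

```text
d [ 0.0002 -0.0015  0.1036] turn [0.    0.    0.002] pos [ 5.232e-01 -3.000e-04  1.616e-01] w 0.277 F 21.3 [ 0.9  0.7 -0.9] t 29.95
```

Call:
move_arm:
  plan:
    - {"delta_pos": [0, -0.001, 0.012], "turn": [0, 0, 0], "fingers": 1}
    - {"delta_pos": [0, -0.001, 0.035], "turn": [0, 0, 0], "fingers": 1}
    - {"delta_pos": [0, -0.001, 0.06], "turn": [0, 0, 0], "fingers": 1}
    - {"delta_pos": [0, -0.001, 0.08], "turn": [0, 0, 0], "fingers": 1}
    - {"delta_pos": [0, -0.001, 0.092], "turn": [0, 0, 0], "fingers": 1}
    - {"delta_pos": [0, -0.001, 0.098], "turn": [0, 0, 0], "fingers": 1}
    - {"delta_pos": [0, -0.001, 0.101], "turn": [0, 0, 0], "fingers": 1}
    - {"delta_pos": [0, -0.001, 0.102], "turn": [0, 0, 0], "fingers": 1}
    - {"delta_pos": [0, -0.001, 0.103], "turn": [0, 0, 0], "fingers": 1}
    - {"delta_pos": [0, -0.001, 0.103], "turn": [0, 0, 0], "fingers": 1}

```text
clock: 31.2
position: [0.5231, -0.0025, 0.0589]
ee_rot: [-0.0, 1.0, 0.0, 0.0]
ft_force: [1.1, -0.1, 0.2]
grip_width: 0.274
grasp_force: 21.2
```

Call:
move_arm:
  plan:
    - {"delta_pos": [0, 0, 0.001], "turn": [0, 0, 0], "fingers": 1}
    - {"delta_pos": [0, 0, 0.0015], "turn": [0, 0, 0], "fingers": 1}
    - {"delta_pos": [0, 0, 0.0015], "turn": [0, 0, 0], "fingers": 1}

```text
clock: 31.58
position: [0.5231, -0.0025, 0.0575]
ee_rot: [-0.0, 1.0, 0.0, 0.0]
ft_force: [-1.8, -0.5, 4.8]
grip_width: 0.27
grasp_force: 21.8
```

Call:
move_arm:
  plan:
    - {"delta_pos": [0, 0, 0], "turn": [0, 0, 0], "fingers": 0.6}
    - {"delta_pos": [0, 0, 0], "turn": [0, 0, 0], "fingers": 0.4}
    - {"delta_pos": [0, 0, 0], "turn": [0, 0, 0], "fingers": 0.4}
    - {"delta_pos": [0, 0, -0.02], "turn": [0, 0, 0], "fingers": 0.4}
    - {"delta_pos": [0, 0, -0.06], "turn": [0, 0, 0], "fingers": 0.4}
    - {"delta_pos": [0, 0, -0.11], "turn": [0, 0, 0], "fingers": 0.4}
    - {"delta_pos": [0, 0, -0.15], "turn": [0, 0, 0.1], "fingers": 0}
    - {"delta_pos": [0, 0, -0.17], "turn": [0, 0, 0.28], "fingers": 0}
    - {"delta_pos": [0, 0, -0.17], "turn": [0, 0, 0.45], "fingers": 0}
    - {"delta_pos": [0, 0, -0.17], "turn": [0, 0, 0.6], "fingers": 0}
    - {"delta_pos": [0, 0, -0.17], "turn": [0, 0, 0.7], "fingers": 0}
    - {"delta_pos": [0, 0, -0.17], "turn": [0, 0, 0.75], "fingers": 0}
  force: 60

```text
clock: 33.08
position: [0.5229, -0.0026, 0.2271]
ee_rot: [0.367, 0.93, 0.0, -0.0]
ft_force: [-0.0, -0.1, -0.2]
grip_width: 1.0
grasp_force: 0.0
```

```bash
python3 - <<'E'
from h import *
go(.5456,-.1524,.21,0)
c=camera("scene");save(c,"s5.png",None,1.5)
E
```

```text
d [-0.119  -0.0939  0.0171] turn [-0.    -0.     0.819] pos [ 0.5229 -0.0026  0.2271] w 1.0 F 0.0 [-0.  -0.1 -0.2] t 33.08
```

View pics/s5.png

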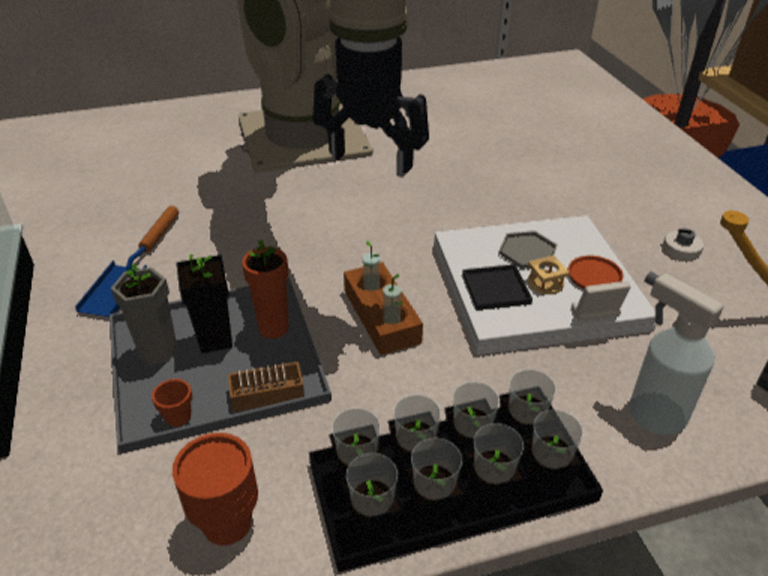

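The picture shows the tube upright in the empty hole at (371,270). All three pots stand in the tray and the stand is upright at (547,273). Now the round pot goes back.

Call:
move_arm:
  plan:
    - {"delta_pos": [-0.012, -0.01, 0.002], "turn": [0, 0, 0.1], "fingers": 0}
    - {"delta_pos": [-0.036, -0.028, 0.005], "turn": [0, 0, 0.27], "fingers": 0}
    - {"delta_pos": [-0.065, -0.051, 0.01], "turn": [0, 0, 0.44], "fingers": 0}
    - {"delta_pos": [-0.09, -0.071, 0.015], "turn": [0, 0, 0.6], "fingers": 0}
    - {"delta_pos": [-0.11, -0.087, 0.017], "turn": [0, 0, 0.73], "fingers": 0}
    - {"delta_pos": [-0.119, -0.0939, 0.017], "turn": [0, 0, 0.819], "fingers": 0}
    - {"delta_pos": [-0.119, -0.0939, 0.017], "turn": [0, 0, 0.819], "fingers": 0}
    - {"delta_pos": [-0.119, -0.0939, 0.017], "turn": [0, 0, 0.819], "fingers": 0}
  force: 60

```text
clock: 34.12
position: [0.5461, -0.1516, 0.2101]
ee_rot: [0.705, 0.709, 0.0, -0.0]
ft_force: [0.8, 0.8, 0.3]
grip_width: 1.0
grasp_force: 0.0
```

```bash
python3 - <<'E'
from h import *
go(.5456,-.1524,.1055,0)
E
```

```text
d [-0.0009 -0.0005  0.1046] turn [-0.    -0.     0.005] pos [ 0.5461 -0.1516  0.2101] w 1.0 F 0.0 [0.8 0.8 0.3] t 34.12
```

Call:
move_arm:
  plan:
    - {"delta_pos": [-0.001, 0, 0.025], "turn": [0, 0, 0], "fingers": 0}
    - {"delta_pos": [-0.001, 0, 0.055], "turn": [0, 0, 0], "fingers": 0}
    - {"delta_pos": [-0.001, 0, 0.087], "turn": [0, 0, 0], "fingers": 0}
    - {"delta_pos": [-0.001, 0, 0.1045], "turn": [0, 0, 0], "fingers": 0}
    - {"delta_pos": [-0.001, 0, 0.1045], "turn": [0, 0, 0], "fingers": 0}
    - {"delta_pos": [-0.001, 0, 0.1045], "turn": [0, 0, 0], "fingers": 1}
    - {"delta_pos": [-0.001, 0, 0.1045], "turn": [0, 0, 0], "fingers": 1}
    - {"delta_pos": [-0.001, 0, 0.1045], "turn": [0, 0, 0], "fingers": 1}
    - {"delta_pos": [-0.001, 0, 0.1045], "turn": [0, 0, 0], "fingers": 1}
    - {"delta_pos": [-0.001, 0, 0.1045], "turn": [0, 0, 0], "fingers": 1}
  force: 60

```text
clock: 35.38
position: [0.5467, -0.1537, 0.1073]
ee_rot: [0.706, 0.708, 0.001, 0.001]
ft_force: [-2.7, 0.3, 7.6]
grip_width: 0.662
grasp_force: 62.3
```

Call:
move_arm:
  plan:
    - {"delta_pos": [0, 0, -0.005], "turn": [0, 0, 0], "fingers": 1}
    - {"delta_pos": [0, 0, -0.02], "turn": [0, 0, 0], "fingers": 1}
    - {"delta_pos": [0, 0, -0.045], "turn": [0, 0, 0], "fingers": 1}
    - {"delta_pos": [0, 0, -0.08], "turn": [0, 0, 0], "fingers": 1}
    - {"delta_pos": [0, 0, -0.115], "turn": [0, 0, 0], "fingers": 1}
    - {"delta_pos": [0, 0, -0.14], "turn": [0, 0, 0], "fingers": 1}
    - {"delta_pos": [0, 0, -0.15], "turn": [0, 0, 0], "fingers": 1}
    - {"delta_pos": [0, 0, -0.15], "turn": [0, 0, 0], "fingers": 1}

```text
clock: 36.38
position: [0.5461, -0.1534, 0.256]
ee_rot: [0.706, 0.708, 0.0, 0.0]
ft_force: [-1.0, 0.5, -4.1]
grip_width: 0.664
grasp_force: 65.0
```

```bash
python3 - <<'E'
from h import *
go(.5963,.3165,.256,-5)
E
```

```text
d [4.698e-01 5.120e-02 1.000e-04] turn [ 0.001 -0.     0.089] pos [ 0.5461 -0.1534  0.256 ] w 0.664 F 65.0 [-1.   0.5 -4.1] t 36.38
```

Call:
move_arm:
  plan:
    - {"delta_pos": [0.012, 0.001, 0], "turn": [0, 0, 0], "fingers": 1}
    - {"delta_pos": [0.036, 0.004, 0], "turn": [0, 0, 0.01], "fingers": 1}
    - {"delta_pos": [0.075, 0.008, 0], "turn": [0, 0, 0.02], "fingers": 1}
    - {"delta_pos": [0.125, 0.0135, 0], "turn": [0, 0, 0.03], "fingers": 1}
    - {"delta_pos": [0.175, 0.019, 0], "turn": [0, 0, 0.04], "fingers": 1}
    - {"delta_pos": [0.225, 0.0245, 0], "turn": [0, 0, 0.05], "fingers": 1}
    - {"delta_pos": [0.28, 0.0305, 0], "turn": [0, 0, 0.06], "fingers": 1}
    - {"delta_pos": [0.335, 0.0365, 0], "turn": [0, 0, 0.07], "fingers": 1}
    - {"delta_pos": [0.39, 0.0425, 0], "turn": [0, 0, 0.089], "fingers": 1}
    - {"delta_pos": [0.435, 0.047, 0], "turn": [0, 0, 0.089], "fingers": 1}
    - {"delta_pos": [0.46, 0.05, 0], "turn": [0, 0, 0.089], "fingers": 1}
    - {"delta_pos": [0.4695, 0.051, 0], "turn": [0, 0, 0.089], "fingers": 1}

```text
clock: 37.88
position: [0.5947, 0.3187, 0.2537]
ee_rot: [0.736, 0.677, -0.001, -0.0]
ft_force: [0.2, -0.1, -4.3]
grip_width: 0.659
grasp_force: 65.2
```

```bash
python3 - <<'E'
from h import *
go(.5963,.316,.1375,-5)
E
```

```text
d [-0.0024  0.0021  0.1162] turn [-0.002  0.001  0.003] pos [0.5947 0.3187 0.2537] w 0.659 F 65.2 [ 0.2 -0.1 -4.3] t 37.88
```

Call:
move_arm:
  plan:
    - {"delta_pos": [-0.001, 0.001, 0.015], "turn": [0, 0, 0], "fingers": 1}
    - {"delta_pos": [-0.001, 0.001, 0.04], "turn": [0, 0, 0], "fingers": 1}
    - {"delta_pos": [-0.001, 0.001, 0.07], "turn": [0, 0, 0], "fingers": 1}
    - {"delta_pos": [-0.001, 0.001, 0.095], "turn": [0, 0, 0], "fingers": 1}
    - {"delta_pos": [-0.001, 0.001, 0.108], "turn": [0, 0, 0], "fingers": 1}
    - {"delta_pos": [-0.001, 0.001, 0.113], "turn": [0, 0, 0], "fingers": 1}
    - {"delta_pos": [-0.001, 0.001, 0.1145], "turn": [0, 0, 0], "fingers": 1}
    - {"delta_pos": [-0.001, 0.001, 0.1155], "turn": [0, 0, 0], "fingers": 1}
    - {"delta_pos": [-0.001, 0.001, 0.1155], "turn": [0, 0, 0], "fingers": 1}

```text
clock: 39.0
position: [0.5972, 0.3153, 0.1408]
ee_rot: [0.737, 0.676, 0.0, 0.0]
ft_force: [-0.4, 0.8, -4.3]
grip_width: 0.661
grasp_force: 65.2
```

Call:
move_arm:
  plan:
    - {"delta_pos": [0, 0, 0.001], "turn": [0, 0, 0], "fingers": 1}
    - {"delta_pos": [0, 0, 0.002], "turn": [0, 0, 0], "fingers": 1}
    - {"delta_pos": [0, 0, 0.002], "turn": [0, 0, 0], "fingers": 1}

```text
clock: 39.38
position: [0.597, 0.3152, 0.1381]
ee_rot: [0.737, 0.676, -0.0, -0.0]
ft_force: [-0.3, 0.2, -4.7]
grip_width: 0.663
grasp_force: 65.2
```

Call:
move_arm:
  plan:
    - {"delta_pos": [0, 0, 0.001], "turn": [0, 0, 0], "fingers": 1}
    - {"delta_pos": [0, 0, 0.002], "turn": [0, 0, 0], "fingers": 1}
    - {"delta_pos": [0, 0, 0.002], "turn": [0, 0, 0], "fingers": 1}

```text
clock: 39.75
position: [0.5972, 0.3156, 0.1375]
ee_rot: [0.737, 0.676, 0.001, -0.0]
ft_force: [-3.0, -0.3, 5.5]
grip_width: 0.663
grasp_force: 66.1
```

Call:
move_arm:
  plan:
    - {"delta_pos": [0, 0, 0], "turn": [0, 0, 0], "fingers": 0}
    - {"delta_pos": [0, 0, 0], "turn": [0, 0, 0], "fingers": 0}
    - {"delta_pos": [0, 0, 0], "turn": [0, 0, 0], "fingers": 0}
    - {"delta_pos": [0, 0, -0.02], "turn": [0, 0, 0], "fingers": 0}
    - {"delta_pos": [0, 0, -0.06], "turn": [0, 0, 0], "fingers": 0}
    - {"delta_pos": [0, 0, -0.085], "turn": [0, 0, 0], "fingers": 0}
    - {"delta_pos": [-0.03, 0, -0.09], "turn": [0, 0, 0], "fingers": 0}
    - {"delta_pos": [-0.08, 0, -0.09], "turn": [0, 0, -0.02], "fingers": 0}
    - {"delta_pos": [-0.14, -0.001, -0.09], "turn": [0, 0, -0.04], "fingers": 0}
    - {"delta_pos": [-0.2, -0.001, -0.09], "turn": [0, 0, -0.06], "fingers": 0}
    - {"delta_pos": [-0.26, -0.001, -0.09], "turn": [0, 0, -0.089], "fingers": 0}
    - {"delta_pos": [-0.32, -0.002, -0.09], "turn": [0, 0, -0.089], "fingers": 0}

```text
clock: 41.25
position: [0.5672, -0.0056, 0.2279]
ee_rot: [0.706, 0.708, 0.001, 0.0]
ft_force: [0.6, -0.6, 0.0]
grip_width: 0.998
grasp_force: 0.0
```

```bash
python3 - <<'E'
from h import *
go(.5468,-.2316,.21,0)
E
```

```text
d [-0.226  -0.0209  0.0177] turn [ 0.002 -0.001  0.002] pos [ 0.5672 -0.0056  0.2279] w 0.998 F 0.0 [ 0.6 -0.6  0. ] t 41.25
```

Call:
move_arm:
  plan:
    - {"delta_pos": [-0.05, -0.005, 0.004], "turn": [0, 0, 0], "fingers": 0}
    - {"delta_pos": [-0.1, -0.01, 0.008], "turn": [0, 0, 0], "fingers": 0}
    - {"delta_pos": [-0.15, -0.014, 0.012], "turn": [0, 0, 0], "fingers": 0}
    - {"delta_pos": [-0.195, -0.018, 0.016], "turn": [0, 0, 0], "fingers": 0}
    - {"delta_pos": [-0.218, -0.02, 0.018], "turn": [0, 0, 0], "fingers": 0}
    - {"delta_pos": [-0.225, -0.021, 0.018], "turn": [0, 0, 0], "fingers": 0}
    - {"delta_pos": [-0.225, -0.021, 0.018], "turn": [0, 0, 0], "fingers": 0}
    - {"delta_pos": [-0.225, -0.021, 0.018], "turn": [0, 0, 0], "fingers": 0}

```text
clock: 42.25
position: [0.5473, -0.227, 0.2085]
ee_rot: [0.706, 0.709, 0.0, -0.0]
ft_force: [0.5, -0.0, -0.4]
grip_width: 0.999
grasp_force: 0.0
```

```bash
python3 - <<'E'
from h import *
go(.5468,-.2316,.1055,0)
E
```

```text
d [-0.0047 -0.0006  0.103 ] turn [ 0.001 -0.001  0.004] pos [ 0.5473 -0.227   0.2085] w 0.999 F 0.0 [ 0.5 -0.  -0.4] t 42.25
```

Call:
move_arm:
  plan:
    - {"delta_pos": [-0.003, 0, 0.025], "turn": [0, 0, 0], "fingers": 0}
    - {"delta_pos": [-0.0045, 0, 0.055], "turn": [0, 0, 0], "fingers": 0}
    - {"delta_pos": [-0.0045, 0, 0.087], "turn": [0, 0, 0], "fingers": 0}
    - {"delta_pos": [-0.0045, 0, 0.103], "turn": [0, 0, 0], "fingers": 0}
    - {"delta_pos": [-0.0045, 0, 0.103], "turn": [0, 0, 0], "fingers": 0}
    - {"delta_pos": [-0.0045, 0, 0.103], "turn": [0, 0, 0], "fingers": 1}
    - {"delta_pos": [-0.0045, 0, 0.103], "turn": [0, 0, 0], "fingers": 1}
    - {"delta_pos": [-0.0045, 0, 0.103], "turn": [0, 0, 0], "fingers": 1}
    - {"delta_pos": [-0.0045, 0, 0.103], "turn": [0, 0, 0], "fingers": 1}
    - {"delta_pos": [-0.0045, 0, 0.103], "turn": [0, 0, 0], "fingers": 1}

```text
clock: 43.5
position: [0.5472, -0.2333, 0.1068]
ee_rot: [0.706, 0.708, 0.001, 0.001]
ft_force: [-3.1, 0.7, 6.2]
grip_width: 0.669
grasp_force: 63.7
```

Call:
move_arm:
  plan:
    - {"delta_pos": [0, 0, -0.005], "turn": [0, 0, 0], "fingers": 1}
    - {"delta_pos": [0, 0, -0.02], "turn": [0, 0, 0], "fingers": 1}
    - {"delta_pos": [0, 0, -0.045], "turn": [0, 0, 0], "fingers": 1}
    - {"delta_pos": [0, 0, -0.08], "turn": [0, 0, 0], "fingers": 1}
    - {"delta_pos": [0, 0, -0.115], "turn": [0, 0, 0], "fingers": 1}
    - {"delta_pos": [0, 0, -0.14], "turn": [0, 0, 0], "fingers": 1}
    - {"delta_pos": [0, 0, -0.15], "turn": [0, 0, 0], "fingers": 1}
    - {"delta_pos": [0, 0, -0.15], "turn": [0, 0, 0], "fingers": 1}

```text
clock: 44.5
position: [0.5468, -0.233, 0.2555]
ee_rot: [0.706, 0.708, 0.0, 0.0]
ft_force: [0.7, 0.8, -3.8]
grip_width: 0.67
grasp_force: 64.9
```

```bash
python3 - <<'E'
from h import *
go(.5812,.168,.256,-12.5)
E
```

```text
d [ 4.01e-01  3.53e-02 -4.00e-04] turn [ 0.001 -0.     0.22 ] pos [ 0.5468 -0.233   0.2555] w 0.67 F 64.9 [ 0.7  0.8 -3.8] t 44.5
```

Call:
move_arm:
  plan:
    - {"delta_pos": [0.012, 0.001, 0], "turn": [0, 0, 0], "fingers": 1}
    - {"delta_pos": [0.036, 0.003, 0], "turn": [0, 0, 0.02], "fingers": 1}
    - {"delta_pos": [0.072, 0.006, 0], "turn": [0, 0, 0.04], "fingers": 1}
    - {"delta_pos": [0.115, 0.01, 0], "turn": [0, 0, 0.06], "fingers": 1}
    - {"delta_pos": [0.16, 0.014, 0], "turn": [0, 0, 0.08], "fingers": 1}
    - {"delta_pos": [0.205, 0.018, 0], "turn": [0, 0, 0.1], "fingers": 1}
    - {"delta_pos": [0.25, 0.022, 0], "turn": [0, 0, 0.13], "fingers": 1}
    - {"delta_pos": [0.295, 0.026, 0], "turn": [0, 0, 0.16], "fingers": 1}
    - {"delta_pos": [0.34, 0.03, 0], "turn": [0, 0, 0.19], "fingers": 1}
    - {"delta_pos": [0.375, 0.033, 0], "turn": [0, 0, 0.22], "fingers": 1}
    - {"delta_pos": [0.394, 0.0348, 0], "turn": [0, 0, 0.22], "fingers": 1}
    - {"delta_pos": [0.4, 0.0353, 0], "turn": [0, 0, 0.22], "fingers": 1}

```text
clock: 46.0
position: [0.5808, 0.1679, 0.2545]
ee_rot: [0.779, 0.627, -0.001, -0.0]
ft_force: [0.8, -0.0, -3.6]
grip_width: 0.667
grasp_force: 64.8
```

Call:
move_arm:
  plan:
    - {"delta_pos": [0, 0, 0.015], "turn": [0, 0, 0], "fingers": 1}
    - {"delta_pos": [0, 0, 0.04], "turn": [0, 0, 0], "fingers": 1}
    - {"delta_pos": [0, 0, 0.07], "turn": [0, 0, 0], "fingers": 1}
    - {"delta_pos": [0, 0, 0.095], "turn": [0, 0, 0], "fingers": 1}
    - {"delta_pos": [0, 0, 0.106], "turn": [0, 0, 0], "fingers": 1}
    - {"delta_pos": [0, 0, 0.11], "turn": [0, 0, 0], "fingers": 1}
    - {"delta_pos": [0, 0, 0.112], "turn": [0, 0, 0], "fingers": 1}
    - {"delta_pos": [0, 0, 0.112], "turn": [0, 0, 0], "fingers": 1}

```text
clock: 47.0
position: [0.5816, 0.1671, 0.1438]
ee_rot: [0.78, 0.626, 0.001, 0.0]
ft_force: [0.1, -0.0, -1.8]
grip_width: 0.667
grasp_force: 64.7
```

```bash
python3 - <<'E'
from h import *
go(.5812,.167,.1355,-12.5)
E
```

```text
d [-0.0001 -0.0003  0.0083] turn [ 0.001 -0.001  0.   ] pos [0.5816 0.1671 0.1438] w 0.667 F 64.7 [ 0.1 -0.  -1.8] t 47.0
```

Call:
move_arm:
  plan:
    - {"delta_pos": [0, 0, 0.002], "turn": [0, 0, 0], "fingers": 1}
    - {"delta_pos": [0, 0, 0.004], "turn": [0, 0, 0], "fingers": 1}
    - {"delta_pos": [0, 0, 0.0055], "turn": [0, 0, 0], "fingers": 1}
    - {"delta_pos": [0, 0, 0.0065], "turn": [0, 0, 0], "fingers": 1}
    - {"delta_pos": [0, 0, 0.0065], "turn": [0, 0, 0], "fingers": 1}

```text
clock: 47.62
position: [0.5811, 0.1671, 0.1366]
ee_rot: [0.78, 0.626, -0.0, -0.0]
ft_force: [-0.3, 1.0, -3.5]
grip_width: 0.669
grasp_force: 64.7
```

Call:
move_arm:
  plan:
    - {"delta_pos": [0, 0, 0.001], "turn": [0, 0, 0], "fingers": 1}
    - {"delta_pos": [0, 0, 0.0015], "turn": [0, 0, 0], "fingers": 1}
    - {"delta_pos": [0, 0, 0.0015], "turn": [0, 0, 0], "fingers": 1}

```text
clock: 48.0
position: [0.5813, 0.1672, 0.1358]
ee_rot: [0.78, 0.626, 0.0, -0.0]
ft_force: [-3.1, 1.1, 5.0]
grip_width: 0.666
grasp_force: 65.7
```

Call:
move_arm:
  plan:
    - {"delta_pos": [0, 0, 0], "turn": [0, 0, 0], "fingers": 0}
    - {"delta_pos": [0, 0, 0], "turn": [0, 0, 0], "fingers": 0}
    - {"delta_pos": [0, 0, 0], "turn": [0, 0, 0], "fingers": 0}
    - {"delta_pos": [0, 0, -0.02], "turn": [0, 0, 0], "fingers": 0}
    - {"delta_pos": [0, 0, -0.06], "turn": [0, 0, 0], "fingers": 0}
    - {"delta_pos": [0, 0, -0.085], "turn": [0, 0, 0], "fingers": 0}
    - {"delta_pos": [-0.025, 0.004, -0.09], "turn": [0, 0, -0.01], "fingers": 0}
    - {"delta_pos": [-0.07, 0.0105, -0.09], "turn": [0, 0, -0.05], "fingers": 0}
    - {"delta_pos": [-0.125, 0.019, -0.09], "turn": [0, 0, -0.1], "fingers": 0}
    - {"delta_pos": [-0.18, 0.027, -0.09], "turn": [0, 0, -0.15], "fingers": 0}
    - {"delta_pos": [-0.235, 0.0355, -0.09], "turn": [0, 0, -0.2], "fingers": 0}
    - {"delta_pos": [-0.285, 0.043, -0.09], "turn": [0, 0, -0.223], "fingers": 0}

```text
clock: 49.5
position: [0.5614, -0.1228, 0.2269]
ee_rot: [0.705, 0.709, 0.001, 0.001]
ft_force: [-0.4, 0.2, 1.0]
grip_width: 1.001
grasp_force: 0.0
```

```bash
python3 - <<'E'
from h import *
go(.5482,-.3115,.21,0.4)
E
```

```text
d [-0.1886 -0.0142  0.0168] turn [ 0.002 -0.    -0.002] pos [ 0.5614 -0.1228  0.2269] w 1.001 F 0.0 [-0.4  0.2  1. ] t 49.5
```

Call:
move_arm:
  plan:
    - {"delta_pos": [-0.05, -0.004, 0.004], "turn": [0, 0, 0], "fingers": 0}
    - {"delta_pos": [-0.1, -0.008, 0.008], "turn": [0, 0, 0], "fingers": 0}
    - {"delta_pos": [-0.145, -0.011, 0.012], "turn": [0, 0, 0], "fingers": 0}
    - {"delta_pos": [-0.175, -0.013, 0.015], "turn": [0, 0, 0], "fingers": 0}
    - {"delta_pos": [-0.188, -0.014, 0.017], "turn": [0, 0, 0], "fingers": 0}
    - {"delta_pos": [-0.1905, -0.014, 0.017], "turn": [0, 0, 0], "fingers": 0}
    - {"delta_pos": [-0.1905, -0.014, 0.017], "turn": [0, 0, 0], "fingers": 0}
    - {"delta_pos": [-0.1905, -0.014, 0.017], "turn": [0, 0, 0], "fingers": 0}

```text
clock: 50.5
position: [0.5491, -0.3097, 0.2084]
ee_rot: [0.705, 0.71, 0.0, -0.0]
ft_force: [-0.7, 0.3, 0.3]
grip_width: 0.998
grasp_force: 0.0
```

```bash
python3 - <<'E'
from h import *
go(.5482,-.3115,.1055,0.4)
E
```

```text
d [-0.0019 -0.001   0.1029] turn [ 0.    -0.001 -0.   ] pos [ 0.5491 -0.3097  0.2084] w 0.998 F 0.0 [-0.7  0.3  0.3] t 50.5
```

Call:
move_arm:
  plan:
    - {"delta_pos": [-0.001, 0, 0.025], "turn": [0, 0, 0], "fingers": 0}
    - {"delta_pos": [-0.0015, -0.0005, 0.055], "turn": [0, 0, 0], "fingers": 0}
    - {"delta_pos": [-0.0015, -0.0005, 0.087], "turn": [0, 0, 0], "fingers": 0}
    - {"delta_pos": [-0.0015, -0.0005, 0.103], "turn": [0, 0, 0], "fingers": 0}
    - {"delta_pos": [-0.0015, -0.0005, 0.103], "turn": [0, 0, 0], "fingers": 0}
    - {"delta_pos": [-0.0015, -0.0005, 0.103], "turn": [0, 0, 0], "fingers": 1}
    - {"delta_pos": [-0.0015, -0.0005, 0.103], "turn": [0, 0, 0], "fingers": 1}
    - {"delta_pos": [-0.0015, -0.0005, 0.103], "turn": [0, 0, 0], "fingers": 1}
    - {"delta_pos": [-0.0015, -0.0005, 0.103], "turn": [0, 0, 0], "fingers": 1}
    - {"delta_pos": [-0.0015, -0.0005, 0.103], "turn": [0, 0, 0], "fingers": 1}

```text
clock: 51.75
position: [0.5485, -0.3131, 0.1068]
ee_rot: [0.705, 0.709, 0.0, 0.001]
ft_force: [-1.2, 0.9, 7.1]
grip_width: 0.664
grasp_force: 64.0
```

Call:
move_arm:
  plan:
    - {"delta_pos": [0, 0, -0.005], "turn": [0, 0, 0], "fingers": 1}
    - {"delta_pos": [0, 0, -0.02], "turn": [0, 0, 0], "fingers": 1}
    - {"delta_pos": [0, 0, -0.05], "turn": [0, 0, 0], "fingers": 1}
    - {"delta_pos": [0, 0, -0.09], "turn": [0, 0, 0], "fingers": 1}
    - {"delta_pos": [0, 0, -0.13], "turn": [0, 0, 0], "fingers": 1}
    - {"delta_pos": [0, 0, -0.17], "turn": [0, 0, 0], "fingers": 1}
    - {"delta_pos": [0, 0, -0.195], "turn": [0, 0, 0], "fingers": 1}
    - {"delta_pos": [0, 0, -0.2], "turn": [0, 0, 0], "fingers": 1}
    - {"delta_pos": [0, 0, -0.2], "turn": [0, 0, 0], "fingers": 1}

```text
clock: 52.88
position: [0.5478, -0.3124, 0.3047]
ee_rot: [0.705, 0.709, 0.0, -0.0]
ft_force: [-0.1, 0.1, -4.8]
grip_width: 0.672
grasp_force: 65.6
```

```bash
python3 - <<'E'
from h import *
go(.5145,.2473,.305,58.5)
E
```

```text
d [ 0.5599 -0.0305 -0.    ] turn [-0.000e+00 -1.000e-03 -1.016e+00] pos [ 0.5478 -0.3124  0.3047] w 0.672 F 65.6 [-0.1  0.1 -4.8] t 52.88
```

Call:
move_arm:
  plan:
    - {"delta_pos": [0.015, -0.001, 0], "turn": [0, 0, -0.03], "fingers": 1}
    - {"delta_pos": [0.045, -0.0025, 0], "turn": [0, 0, -0.09], "fingers": 1}
    - {"delta_pos": [0.09, -0.005, 0], "turn": [0, 0, -0.18], "fingers": 1}
    - {"delta_pos": [0.145, -0.008, 0], "turn": [0, 0, -0.28], "fingers": 1}
    - {"delta_pos": [0.2, -0.011, 0], "turn": [0, 0, -0.38], "fingers": 1}
    - {"delta_pos": [0.255, -0.014, 0], "turn": [0, 0, -0.48], "fingers": 1}
    - {"delta_pos": [0.31, -0.017, 0], "turn": [0, 0, -0.58], "fingers": 1}
    - {"delta_pos": [0.365, -0.02, 0], "turn": [0, 0, -0.68], "fingers": 1}
    - {"delta_pos": [0.42, -0.023, 0], "turn": [0, 0, -0.78], "fingers": 1}
    - {"delta_pos": [0.475, -0.026, 0], "turn": [0, 0, -0.88], "fingers": 1}
    - {"delta_pos": [0.52, -0.0283, 0], "turn": [0, 0, -0.96], "fingers": 1}
    - {"delta_pos": [0.545, -0.0297, 0], "turn": [0, 0, -1.01], "fingers": 1}

```text
clock: 54.38
position: [0.5145, 0.2353, 0.3044]
ee_rot: [0.271, 0.962, -0.0, -0.0]
ft_force: [-0.0, 0.6, -4.6]
grip_width: 0.675
grasp_force: 65.5
```

Call:
move_arm:
  plan:
    - {"delta_pos": [0, 0, 0], "turn": [0, 0, 0], "fingers": 1}
    - {"delta_pos": [0, 0, 0], "turn": [0, 0, 0], "fingers": 1}

```text
clock: 54.62
position: [0.5161, 0.2308, 0.3051]
ee_rot: [0.275, 0.961, -0.0, 0.0]
ft_force: [-0.5, -0.2, -4.5]
grip_width: 0.667
grasp_force: 65.6
```

```bash
python3 - <<'E'
from h import *
go(.5145,.2473,.1445,58.5)
E
```

```text
d [0.0102 0.0133 0.1606] turn [-0.001  0.001 -0.008] pos [0.5161 0.2308 0.3051] w 0.667 F 65.6 [-0.5 -0.2 -4.5] t 54.62
```

Call:
move_arm:
  plan:
    - {"delta_pos": [0.005, 0.006, 0.005], "turn": [0, 0, 0], "fingers": 1}
    - {"delta_pos": [0.01, 0.013, 0.02], "turn": [0, 0, -0.008], "fingers": 1}
    - {"delta_pos": [0.0102, 0.0133, 0.045], "turn": [0, 0, -0.008], "fingers": 1}
    - {"delta_pos": [0.0102, 0.0133, 0.075], "turn": [0, 0, -0.008], "fingers": 1}
    - {"delta_pos": [0.0102, 0.0133, 0.105], "turn": [0, 0, -0.008], "fingers": 1}
    - {"delta_pos": [0.0102, 0.0133, 0.135], "turn": [0, 0, -0.008], "fingers": 1}
    - {"delta_pos": [0.0102, 0.0133, 0.152], "turn": [0, 0, -0.008], "fingers": 1}
    - {"delta_pos": [0.0102, 0.0133, 0.159], "turn": [0, 0, -0.008], "fingers": 1}
    - {"delta_pos": [0.0102, 0.0133, 0.161], "turn": [0, 0, -0.008], "fingers": 1}
    - {"delta_pos": [0.0102, 0.0133, 0.161], "turn": [0, 0, -0.008], "fingers": 1}

```text
clock: 55.88
position: [0.5144, 0.2492, 0.145]
ee_rot: [0.27, 0.963, 0.001, 0.0]
ft_force: [0.0, -0.0, -3.4]
grip_width: 0.671
grasp_force: 65.4
```

Call:
move_arm:
  plan:
    - {"delta_pos": [-0.001, -0.0017, 0.002], "turn": [0, 0, 0], "fingers": 1}
    - {"delta_pos": [-0.001, -0.0017, 0.004], "turn": [0, 0, 0], "fingers": 1}
    - {"delta_pos": [-0.001, -0.0017, 0.006], "turn": [0, 0, 0], "fingers": 1}
    - {"delta_pos": [-0.001, -0.0017, 0.007], "turn": [0, 0, 0], "fingers": 1}
    - {"delta_pos": [-0.001, -0.0017, 0.007], "turn": [0, 0, 0], "fingers": 1}

```text
clock: 56.5
position: [0.5139, 0.247, 0.1371]
ee_rot: [0.27, 0.963, 0.0, -0.0]
ft_force: [1.4, 0.4, -3.6]
grip_width: 0.665
grasp_force: 65.5
```

Call:
move_arm:
  plan:
    - {"delta_pos": [0, 0, 0.001], "turn": [0, 0, 0], "fingers": 1}
    - {"delta_pos": [0, 0, 0.0015], "turn": [0, 0, 0], "fingers": 1}
    - {"delta_pos": [0, 0, 0.0015], "turn": [0, 0, 0], "fingers": 1}

```text
clock: 56.88
position: [0.5142, 0.2469, 0.1369]
ee_rot: [0.271, 0.963, 0.0, 0.0]
ft_force: [-4.4, -2.5, 6.2]
grip_width: 0.661
grasp_force: 67.0
```

Call:
move_arm:
  plan:
    - {"delta_pos": [0, 0, 0], "turn": [0, 0, 0], "fingers": 0}
    - {"delta_pos": [0, 0, 0], "turn": [0, 0, 0], "fingers": 0}
    - {"delta_pos": [0, 0, 0], "turn": [0, 0, 0], "fingers": 0}
    - {"delta_pos": [0, 0, -0.02], "turn": [0, 0, 0], "fingers": 0}
    - {"delta_pos": [0, 0, -0.06], "turn": [0, 0, 0], "fingers": 0}
    - {"delta_pos": [0, 0, -0.1], "turn": [0, 0, 0], "fingers": 0}
    - {"delta_pos": [0, -0.03, -0.12], "turn": [0, 0, 0], "fingers": 0}
    - {"delta_pos": [0, -0.08, -0.12], "turn": [0, 0, 0], "fingers": 0}
    - {"delta_pos": [0, -0.13, -0.12], "turn": [0, 0, 0], "fingers": 0}
    - {"delta_pos": [0, -0.17, -0.12], "turn": [0, 0, 0], "fingers": 0}
    - {"delta_pos": [0, -0.18, -0.12], "turn": [0, 0, 0], "fingers": 0}
    - {"delta_pos": [0, -0.18, -0.12], "turn": [0, 0, 0], "fingers": 0}

```text
clock: 58.38
position: [0.4203, 0.0935, 0.256]
ee_rot: [0.271, 0.963, 0.001, 0.0]
ft_force: [0.3, 0.1, -0.0]
grip_width: 1.0
grasp_force: 0.0
```

```bash
python3 - <<'E'
from h import *
c=camera("scene");save(c,"s6.png",None,1.5)
P=cloud(camera("top")).reshape(-1,3)
for n,(x,y) in dict(r=(.5965,.3165),s=(.5812,.167),h=(.5145,.247)).items():
    k=(np.hypot(P[:,0]-x,P[:,1]-y)<.05)&(P[:,2]>.147)&(P[:,2]<.163);q=P[k]
    print(n,np.percentile(q[:,2],[5,50,95]),cv2.minAreaRect((q[:,:2]*1000).astype(np.float32)))
k=(np.hypot(P[:,0]-.5897,P[:,1]-.2427)<.04)&(P[:,2]>.054)&(P[:,2]<.066);print("plate",cv2.minAreaRect((P[k][:,:2]*1000).astype(np.float32)))
k=(np.hypot(P[:,0]-.523,P[:,1]+.002)<.03)&(P[:,2]>.07)&(P[:,2]<.085);print("tube",k.sum(),np.median(P[k],0))
o=get_obs();print(o["position"],o["ft_force"])
E
```

```text
r [0.14756405 0.15038384 0.15813446] ((595.5543823242188, 317.17401123046875), (56.27973175048828, 56.54836654663086), 56.39657974243164)
s [0.14722415 0.14935285 0.15840174] ((580.4100952148438, 167.91470336914062), (59.68021774291992, 58.68086242675781), 76.97041320800781)
h [0.1473315  0.15034359 0.15825841] ((512.3707275390625, 245.79397583007812), (56.69688415527344, 63.80003356933594), 1.7344290018081665)
plate ((589.6470336914062, 242.73614501953125), (42.754032135009766, 42.382205963134766), 3.5385212898254395)
tube 62 [ 0.52208218 -0.00218165  0.07939866]
[0.42053989 0.09435376 0.25573231] [-0.02839149  0.33369865  0.64411347]
```

View pics/s6.png

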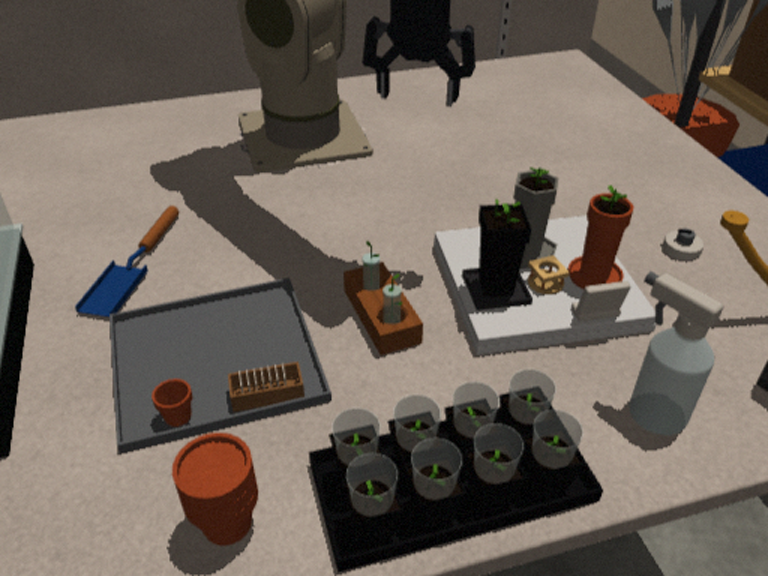

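The picture shows all three pots upright on their own saucers: hex (537,215), square (503,255) and round (605,240). Each is within about 3 mm of its centre. The stand is upright at (547,273), the tube is in the rack at (371,270), and the arm is clear.

```bash
python3 -c "
from h import *
print(hand_in())"
```

```text
the job is handed in; nothing more can be done
None
```

The job is handed in: the last camera check had the tube in the rack's empty hole, all three pots upright within about 3 mm of the centres of their own saucers, and the stand upright in its place, though the hand-in call gave no verdict.

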